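# Pack the display stands into the transport case and clamp the keeper board

## Task

Pack every display stand on the bench into the plywood transport case: loosen the clamp knob and slide the keeper board fully open, tilt each stand to pass its foot through the opening (too narrow for a level foot) and lower it, without dropping it, so that it stands upright on the case floor with its stem up through the opening. When all are in, slide the keeper board fully shut so that it holds the feet in, and turn the clamp knob fully tight again. Leave the jar, the wooden batten and the hammer where they are.

Things in the scene. Friction and masses are not known exactly. Their poses are not given: they have to be found in the camera images.
- case: fixed transport case, a plywood box 196 x 316 mm, 85 high. Origin: on the bench under the middle of the open opening; x: the way the keeper opens (to the robot's right, yaw -1.72 to -1.42), y along the opening (away from the robot), z up. In its frame (mm) the inside spans x -68 to 112, y -150 to 150, floor top z 12. Guide strips at |y| 144 to 158, x 0 to 120 rise to z 93
- opening (a point): centre of the fully open opening, at the boards' top face (case x 0, y 0, z 85 mm). The fixed near board covers case x -76 to -34, the keeper board the far side; both 10 mm thick, undersides z 75. The opening is 300 mm long in y and runs from x -34 to the keeper's edge: x 0 shut (34 wide), x 34 fully open (68 wide)
- seat (a point): middle seat on the case floor (case x -17, y 0, z 12 mm). Stands fit side by side 98 mm apart: here and 98 mm to either side in case y. For the keeper to shut, the stems must stand between case x -26 and -8 mm (it pushes stems that stand farther out)
- keeper (a joint): slide of the keeper board (flat wooden board, 115 x 296 x 10 mm) along the case's +x, in m: 0 shut against its stop, 0.034 fully open against its stop. Moves with 3 to 5 N when the clamp is loose and stays where it is left; starts shut and clamped
- keeper_handle (a point): point on the keeper's handle, an upright dark wooden bar 60 mm long (case y), 14 mm thick (case x), from z 85 to z 119 mm; the point is on its middle at z 110 mm, at case x 80 mm plus the keeper's travel, y -70 mm. Pinch it from above across its thickness
- clamp (a joint): angle of the clamp knob in rad: 0 fully tight, grows anticlockwise seen from above, to 1.4 at the loose stop. From about 0.3 up the keeper is free; below, it is clamped ever harder. Turns with 0.25 Nm, rising to 0.5 Nm when tight; stays where left, springing back under 0.03
- clamp_grip (a point): point on the clamp knob's axis, at case x 80, y 70, z 116 mm; the knob turns in place and does not travel with the keeper. It is a black bar 52 mm long, 14 mm thick, z 102 to 128 mm, on a round hub; the bar lies along this point's x axis (case yaw plus joint value). Pinch it from above across its thickness
- stand1: display stand: flat round dark steel foot, 80 mm diameter, 8 mm thick, with a round steel stem of 16 mm diameter on its centre; 175 mm tall in all, 0.25 to 0.45 kg. All three are alike; two or three are present (None if absent). Origin: centre of the foot's underside; z: along the stem. Starts upright on the bench; grip the stem near its top
- stand2: display stand: flat round dark steel foot, 80 mm diameter, 8 mm thick, with a round steel stem of 16 mm diameter on its centre; 175 mm tall in all, 0.25 to 0.45 kg. All three are alike; two or three are present (None if absent). Origin: centre of the foot's underside; z: along the stem. Starts upright on the bench; grip the stem near its top
- stand3: display stand: flat round dark steel foot, 80 mm diameter, 8 mm thick, with a round steel stem of 16 mm diameter on its centre; 175 mm tall in all, 0.25 to 0.45 kg. All three are alike; two or three are present (None if absent). Origin: centre of the foot's underside; z: along the stem. Starts upright on the bench; grip the stem near its top
- jar: bystander: amber glass jar with a steel lid, 60 mm diameter, 85 mm tall, origin at the centre of its underside; leave it alone
- batten: bystander: loose wooden batten 34 x 220 x 20 mm lying on the bench, origin at the centre of its underside, long in its y; leave it alone
- hammer: bystander: wooden-handled hammer, 260 mm long, lying on the bench along its x, origin under its middle; leave it alone

How it is judged:
By the outcome, as a careful person would: the job done as asked, in the order asked, and still so for the second after the job is handed in, with the robot touching nothing.
Of stand1, stand2, stand3 only 2 to 3 are there at a start; the rules pass over those that are not, and their reading is None.
At some moment in a run one of stand1, stand2, stand3 may be knocked a few centimetres aside while the robot is not near it.
It also fails if it takes over 210 s, if anything falls off the work surface, if the arm or the gripper's body presses on something with over 40 N, if the wrist force passes 120 N, or if a joint passes its speed limit or range.

## Robot

A 6-joint arm with a two-finger parallel gripper is mounted at the origin on the work surface. World frame = base frame: x ahead of the robot, y to its left, z up, the work surface at z = 0. Lengths are in m, angles in degrees, forces in N, time in s.
With the tool pointing down it reaches from about 0.35 to 0.875 m from the base axis. Payload 4.2 kg.
Tool frame: the origin (TCP) lies on the front face of the gripper's body, between the roots of the fingers; the fingertips stand 70 mm ahead of it and the grasp point (between the pads) lies 51 mm ahead of it; x points along the fingers, y is the direction in which the jaws open and shut, and the axes are right-handed (so a half turn about x gives the same grasp; the last joint's range is limited). The gripper opens to 87 mm and grips with 3 to 60 N. Pads are 19 mm wide; open, the fingers measure 117 mm over their backs; the gripper's body (75 mm by 190 mm) begins 51 mm behind the grasp point.
Start: joints at [-51.876, 22.042, 0.453, 0, -68.411, -14.817], TCP at [0.247, -0.574, 0.292] pointing down, gripper open.
Joint ranges: [-179.83, 179.83], [-69.29, 118.12], [-61.27, 80.66], [-181.25, 117.63], [-171.15, -9.14], [-177.46, 177.46]. Speed limits (degrees/s): [159.86, 159.86, 180, 180, 180, 180].

## Interface

Orientations are given as a 3x3 rotation matrix whose columns are the frame's x, y, z axes.
In Python, from station import r, viewer, spotter gives the robot as it stands.
- The arm moves only by the tool move_arm, never from a script. Its argument "series" is a list that holds one entry, the list of rows, each a list of 7 numbers: the turn, a rotation vector about the world's x, y, z scaled (see below), then the shift along the world's x, y, z scaled (see below), then the opening, from 0 (shut) to 1 (fully open). A call has 1 to 20 rows; each row shifts and turns the pose as measured when the row begins; what a row does not reach is not made up. The controller multiplies each number of a shift by 60 mm and each number of a turn by 8 degrees. A row lasts 1/8 s, in which the tool goes at most 62.5 mm and 10.7 degrees, less where a joint would pass 70% of its speed; a pose out of reach is approached as far as the arm can. A call with a number of a shift or a turn outside -1 to 1 is refused whole. A call with a gripper value outside its range is refused whole. The fingers move at their own pace and stop on an object; the grip force is fixed at half the most. Time passes only in rows, so rows that do not move let the fingers close. It gives the time, the measured TCP pose, the force and the opening at its end, in the units of the state.
- r.sense(): the state, without advancing time (a new reading comes with each control period).
- viewer.capture(name): name is "side" or "top"; returns (picture, depth): 384x512x3 uint8, red, green, blue; 384x512 float32, m along the optical axis (not along the pixel's ray), 0 where there is no reading.
- viewer.camera_params(name): a dict with "mtx" (3x3 intrinsics, pixels), "pose" (4x4, takes a point from camera to world coordinates). Camera axes: x right, y down, z forward; pixel columns grow to the right and rows downward; lengths in m; the calibration is good to about 2 mm. A picture is of the moment at which its call begins. camera_params takes no time and is no camera call.
- r.finish_job(): hands the job in, once; it reports no verdict.
Trained networks look in the newest picture that a camera, given by its name, has taken for a name from the list of things; names that differ only in an ending like _2 or _b are one class to them, and where a whole thing is asked for, a point or a joint stands for the part that bears it (a point fixed in the world has none). Each returns a list of dicts, best first, with "conf" (0 to 1); they miss things now and then, are a little off and sometimes report something else, mostly with a low value. They report only what shows in the picture. A call takes as long as a camera call.
- spotter.find_in(camera, name): "centre" ([column, row] in pixels, amid what is visible of it).
- spotter.trace(camera, name): "mask" (384x512 bool, what is visible of it) and "centre" ([column, row] in pixels, amid what is visible of it).
The state is a dict: "time_s": time; "joints": joint angles; "joint_velocities": joint speeds; "effort": joint torques, N m; "tcp_pos": TCP position; "ee_rot": TCP orientation; "wrist_force": force on the tool from outside, world axes, zero at the start; "moment": the same for the moment, N m; "gripper_width": opening from 0.0 (shut) to 1.0 (fully open).
Only numpy, scipy, OpenCV 4.12 (cv2) and the standard library are available. Lean on these libraries where they do the work, as an engineer would, in place of code of your own. Each camera call takes 0.05 s, during which the arm holds its last target.

## Working session

There is one attempt and no reset: what is moved stays moved. The work goes in short steps, Python scripts to look and compute and a tool call to move; the robot and the scene stay as the last step left them, time stands still between calls to the robot, and variables do not carry over. Pictures are saved under pics/ and viewed, and the job is handed in when it is done.

Besides the shell and the picture viewer there is one more tool, called after "Emit:" as name(argument=value, ...), one argument or row to a line, values as JSON. move_arm: Moves the arm, as the interface text tells. Its arguments: {"type":"object","properties":{"series":{"type":"array","items":{"type":"array","items":{"type":"array","items":{"type":"number","minimum":-1,"maximum":1}}}}},"required":["series"]}

```bash
ls; mkdir -p pics
python3 - <<'E'
from station import r, viewer, spotter
import cv2
print(r.sense())
for n in("side","top"):
    p,d=viewer.capture(n); cv2.imwrite(f"pics/{n}0.png",p[:,:,::-1]); c=viewer.camera_params(n); print(n,c["mtx"].round(1).tolist(),c["pose"].round(3).tolist())
    for o in ["stand1","jar","batten","hammer","keeper_handle","clamp_grip","case"]:
        print(o,[(x["conf"],[round(v) for v in x["centre"]]) for x in spotter.find_in(n,o)])
E
```

```text
pics
{'time_s': 0.0, 'joints': array([-5.18759262e+01,  2.20910684e+01,  3.78740154e-01, -2.93912320e-02,
       -6.84109152e+01, -1.48177871e+01]), 'joint_velocities': array([-0.01346599, -0.03129389,  0.00445928, -0.04146796, -0.02861169,
        0.06827521]), 'effort': array([ 7.10290278e-04, -3.90661991e+01,  1.87408412e+01,  4.21972051e+00,
        1.11517013e-02, -1.83060574e-04]), 'tcp_pos': array([ 0.24713312, -0.57356641,  0.29114806]), 'ee_rot': array([[-9.52694229e-04, -3.95471404e-01,  9.18477796e-01],
       [ 1.98658067e-03,  9.18475652e-01,  3.95472541e-01],
       [-9.99997573e-01,  2.20139464e-03, -8.93906057e-05]]), 'wrist_force': array([-0.18826572, -0.55467956,  0.21607203]), 'moment': array([-0.01865821, -0.03347552,  0.00015556]), 'gripper_width': 1.001645436772977}
side [[450.0, 0.0, 252.6], [0.0, 450.0, 196.0], [0.0, 0.0, 1.0]] [[-0.744, -0.47, 0.476, -0.066], [-0.668, 0.541, -0.511, 0.634], [-0.017, -0.698, -0.716, 0.974], [0.0, 0.0, 0.0, 1.0]]
stand1 [(0.96, [321, 158]), (0.95, [171, 290])]
jar [(0.56, [233, 307])]
batten [(0.81, [127, 257])]
hammer [(0.75, [278, 140])]
keeper_handle [(0.6, [256, 187])]
clamp_grip [(0.73, [238, 167]), (0.15, [247, 202])]
case [(0.7, [249, 203])]
top [[357.6, 0.0, 258.0], [0.0, 357.6, 187.6], [0.0, 0.0, 1.0]] [[-0.016, -0.99, 0.14, 0.41], [-1.0, 0.015, -0.007, -0.003], [0.004, -0.14, -0.99, 0.994], [0.0, 0.0, 0.0, 1.0]]
stand1 [(0.64, [374, 189]), (0.6, [138, 203])]
jar [(0.61, [154, 262]), (0.56, [256, 185])]
batten [(0.85, [137, 143])]
hammer [(0.46, [276, 153])]
keeper_handle [(0.64, [135, 144]), (0.6, [270, 185]), (0.29, [271, 153])]
clamp_grip [(0.61, [277, 152])]
case [(0.61, [252, 187])]
```

View pics/side0.png

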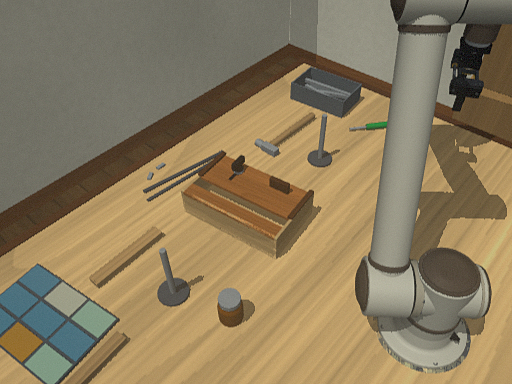

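View pics/top0.png

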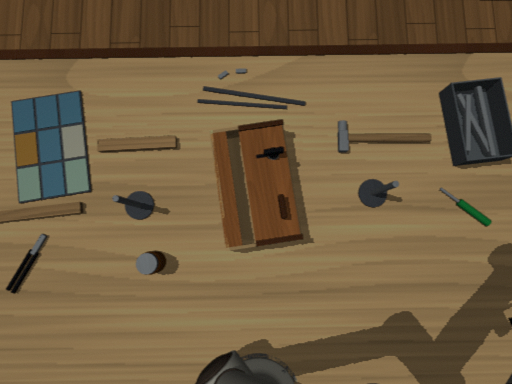

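```bash
cat > h.py <<'E'
from station import r, viewer, spotter
import cv2, numpy as np
def cloud(n):
    p,d=viewer.capture(n); c=viewer.camera_params(n); K=c["mtx"];T=c["pose"]
    v,u=np.indices(d.shape)
    X=np.stack([(u-K[0,2])*d/K[0,0],(v-K[1,2])*d/K[1,1],d],-1)
    W=X@T[:3,:3].T+T[:3,3]; W[d==0]=np.nan
    return p,d,W
E
python3 - <<'E'
from h import *
for n in("side","top"):
    p,d,W=cloud(n)
    np.save(f"W_{n}.npy",W)
    m=(W[...,2]>.08)&(W[...,2]<.091)&(np.abs(W[...,1])<.16)&(W[...,0]>.2)&(W[...,0]<.65)
    P=W[m][:,:2].astype(np.float32)
    print(n,len(P),cv2.minAreaRect(P), np.median(W[m][:,2]))
    mz=np.isfinite(W[...,2])&(np.abs(W[...,2])<.015); print("bench z",np.median(W[mz][:,2]))
    for o in ["stand1","keeper_handle","clamp_grip"]:
        for t in spotter.trace(n,o):
            Q=W[t["mask"]]; Q=Q[np.isfinite(Q[:,2])]
            print(o,t["conf"],np.round(t["centre"]),len(Q))
            if o=="stand1":
                f=Q[(Q[:,2]<.02)&(Q[:,2]>.003)]; s=Q[(Q[:,2]>.06)]
                if len(f)>5: print(" foot",cv2.minEnclosingCircle(f[:,:2].astype(np.float32)),np.median(f[:,2]))
                if len(s)>2: print(" stem",s.mean(0).round(4),s[:,2].max(),len(s))
            else:
                s=Q[(Q[:,2]>.095)]; 
                if len(s)>4: print(" top",s.mean(0).round(4),s[:,2].max(),cv2.minAreaRect(s[s[:,2]>s[:,2].max()-.008][:,:2].astype(np.float32)))
E
```

```text
side 3640 ((0.5260916948318481, -0.0037458091974258423), (0.2742658257484436, 0.19993017613887787), 7.952330589294434) 0.0844865743915234
bench z 2.654251742484348e-05
stand1 0.95 [169. 289.] 941
 foot ((0.50462406873703, 0.32167816162109375), 0.041328903287649155) 0.007331428414405483
 stem [0.5009 0.3243 0.1277] 0.17662111245293555 227
stand1 0.92 [319. 153.] 544
 foot ((0.5318373441696167, -0.3284216821193695), 0.045353006571531296) 0.007974442019217876
 stem [ 0.5258 -0.3235  0.1225] 0.1778501156003578 166
keeper_handle 0.75 [255. 188.] 2987
 top [ 0.4867 -0.0631  0.1108] 0.12796685076004888 ((0.5428894758224487, -0.05026129633188248), (0.17475871741771698, 0.015184375457465649), 14.231475830078125)
clamp_grip 0.56 [238. 164.] 144
 top [ 0.6195 -0.0453  0.1167] 0.12988718785643483 ((0.6229457855224609, -0.04634414613246918), (0.01148868165910244, 0.051399338990449905), 7.651566982269287)
clamp_grip 0.19 [230. 306.] 826
top 5564 ((0.5280107259750366, -0.005277104675769806), (0.2721518278121948, 0.19568514823913574), 7.8437933921813965) 0.08350198058781927
bench z -0.00119256506129
[... 317 characters left out ...]
253  0.1322] 0.17661198481214557 144
stand1 0.67 [275. 151.] 172
 stem [ 0.6234 -0.0508  0.1185] 0.1301975633985396 172
keeper_handle 0.9 [270. 185.] 4834
 top [ 0.5087 -0.068   0.1162] 0.12956289156879752 ((0.6329013109207153, -0.06730973720550537), (0.021094469353556633, 0.010261395946145058), 58.79444885253906)
clamp_grip 0.51 [275. 153.] 151
 top [ 0.6233 -0.051   0.1193] 0.1301975633985396 ((0.6263076066970825, -0.05017644166946411), (0.013637588359415531, 0.04629426822066307), 8.154659271240234)
clamp_grip 0.29 [270. 185.] 4682
 top [ 0.4957 -0.0674  0.1158] 0.12787018503513703 ((0.5573171377182007, -0.050925806164741516), (0.15784673392772675, 0.047700438648462296), 1.480207920074463)
```

Run:
```python
import numpy as np,cv2
for n in("side","top"):
    W=np.load(f"W_{n}.npy")
    W=W-np.array([0,0,0 if n=="side" else -.001])
    a=(np.abs(W[...,1]+.0)<.17)&(W[...,0]>.2)&(W[...,0]<.8)
    P=W[a&(W[...,2]>.079)&(W[...,2]<.097)]; R=cv2.minAreaRect(P[:,:2].astype(np.float32)); print(n,"outline",R)
    th=np.radians(-82.1); c,s=np.cos(th),np.sin(th); ex=np.array([c,s]);ey=np.array([-s,c])
    F=lambda P:np.stack([P[:,:2]@ex,P[:,:2]@ey],1)
    f=F(P); print(" box ext x",np.percentile(f[:,0],[0.3,1,99,99.7]),"y",np.percentile(f[:,1],[.3,1,99,99.7]))
    print("  mid rect (should be x 22 y 0)")
    k=W[a&(W[...,2]>.122)&(W[...,2]<.135)]; k=k[(k[:,0]>.5)]; f=F(k); print(" knob",f.min(0),f.max(0),len(f), k[:,2].max(),cv2.minAreaRect(k[:,:2].astype(np.float32)))
    h=W[a&(W[...,2]>.114)&(W[...,2]<.123)&(W[...,0]<.55)]; f=F(h); print(" handle",f.min(0),f.max(0),len(f),np.median(h[:,2]),cv2.minAreaRect(h[:,:2].astype(np.float32)))
    print(" slot floor z",)
```

```text
side outline ((0.5479374527931213, -0.0005107969045639038), (0.320555180311203, 0.19993554055690765), 8.021285057067871)
 box ext x [-0.0232884  -0.02229053  0.16823828  0.17081951] y [0.38410328 0.38459103 0.69757813 0.69978851]
  mid rect (should be x 22 y 0)
 knob [0.10581268 0.60483771] [0.15742162 0.61640517] 60 0.12988718785643483 ((0.6229591965675354, -0.046444062143564224), (0.01148868165910244, 0.051600951701402664), 7.651566982269287)
 handle [0.12504079 0.44290567] [0.14056256 0.50272568] 87 0.1180495938914391 ((0.48675721883773804, -0.0669744536280632), (0.05992875620722771, 0.015125378966331482), 6.2944746017456055)
 slot floor z
top outline ((0.5499283075332642, -0.002257704734802246), (0.3164009749889374, 0.19568514823913574), 7.8437933921813965)
 box ext x [-0.01948753 -0.01847255  0.16996801  0.1711678 ] y [0.38692433 0.38853537 0.69934996 0.70117204]
  mid rect (should be x 22 y 0)
 knob [0.11037719 0.60656645] [0.16156183 0.62148013] 114 0.1311975633985396 ((0.6269150376319885, -0.050273597240448), (0.01481270045042038, 0.05120428651571274), 8.154659271240234)
 handle [0.12895601 0.44480614] [0.1428414  0.50334897] 135 0.11825789801623465 ((0.48825696110725403, -0.0694480836391449), (0.05854587256908417, 0.013882670551538467), 7.922019004821777)
 slot floor z
```

```bash
cat > plan.py <<'E'
import numpy as np,heapq
t=np.linspace
S=[]
for a in t(-40,40,41): S+= [(a,0),(a,8)]
for b in t(0,8,5): S+=[(-40,b),(40,b)]
for b in t(8,140,67): S+=[(-8,b),(8,b)]
S=np.array(S)
boxes=[(-76,-34,75,85),(34,150,75,85),(-76,-68,0,85)]
def clr(x,z,th):
    c,s=np.cos(th),np.sin(th)
    X=x+S[:,0]*c-S[:,1]*s; Z=z+S[:,0]*s+S[:,1]*c   # stem leans to -x for th>0
    d=1e9
    for a,b,e,f in boxes:
        dx=np.maximum(np.maximum(a-X,X-b),0);dz=np.maximum(np.maximum(e-Z,Z-f),0)
        d=min(d,np.hypot(dx,dz).min())
    fl=Z.min()-12
    if fl<-.01: return 0
    return d
xs=np.arange(-30,31,3);zs=np.arange(12,150,4);ts=np.radians(np.arange(0,61,4))
C=np.array([[[clr(x,z,a) for a in ts] for z in zs] for x in xs])
C=np.minimum(C,12)
st=None
import itertools
goal=(np.argmin(abs(xs+18)),0,0)
best={goal:C[goal]};h=[(-C[goal],0,goal)];par={};done=set()
while h:
    b,l,n=heapq.heappop(h)
    if n in done: continue
    done.add(n)
    if zs[n[1]]>=140: break
    for dv in itertools.product((-1,0,1),repeat=3):
        m=tuple(np.add(n,dv))
        if m in done or min(m)<0 or any(m[i]>=C.shape[i] for i in range(3)) or C[m]<=0: continue
        v=min(-b,C[m])
        heapq.heappush(h,(-v,l+np.abs(dv).sum(),m)); 
        if (m not in best) or v>best[m]: best[m]=v;par[m]=n
print("bottleneck",-b)
while n!=goal: print(xs[n[0]],zs[n[1]],round(np.degrees(ts[n[2]])),round(C[n],1)); n=par[n]
print(goal,C[goal])
E
python3 plan.py
```

```text
bottleneck 6.108670598172065
12 140 32 12.0
12 136 32 12.0
12 132 32 12.0
12 128 32 12.0
12 124 32 12.0
12 120 32 12.0
12 116 32 12.0
12 112 32 12.0
12 108 32 11.2
12 104 32 9.1
12 100 32 7.9
12 96 32 7.8
12 92 32 7.8
9 88 36 7.2
6 84 36 8.2
3 80 32 7.4
0 76 32 9.2
-3 72 32 8.6
-6 68 32 6.8
-9 68 28 6.1
-9 68 24 6.5
-12 68 20 6.1
-12 64 16 7.4
-12 60 12 8.2
-12 56 8 9.3
-15 52 4 8.7
-18 48 0 8.0
-18 44 0 8.0
-18 40 0 8.0
-18 36 0 8.0
-18 32 0 8.0
-18 28 0 8.0
-18 24 0 8.0
-18 20 0 8.0
-18 16 0 8.0
(np.int64(4), 0, 0) 8.0
```

Emit:
move_arm(
  series=[
    [[0,0,0.85,0.57,0.79,0,1],[0,0,0.85,0.57,0.79,0,1],[0,0,0.85,0.57,0.79,0,1],[0,0,0.85,0.57,0.79,0,1],[0,0,0.85,0.57,0.79,0,1],[0,0,0.85,0.57,0.79,0,1],[0,0,0.85,0.57,0.79,0,1],[0,0,0.85,0.57,0.79,0,1],[0,0,0.85,0.57,0.79,0,1],[0,0,0.85,0.57,0.79,0,1],[0,0,0.85,0.57,0.79,0,1],[0,0,0,0,0,0,1]],
  ],
)

```text
time_s: 2.7
tcp_pos: [0.6329, -0.0349, 0.2931]
ee_rot: [[0.007, -0.983, -0.183], [0.0, -0.183, 0.983], [-1.0, -0.006, -0.001]]
wrist_force: [-0.5, -0.3, -0.3]
gripper_width: 0.999
```

```bash
cat > go.py <<'E'
# usage: go.py x y z yaw tilt  (yaw of tool y when tilt=0, tilt deg about -case y) -> remaining in units
import sys,numpy as np
from scipy.spatial.transform import Rotation as R
from station import r
s=r.sense(); p=s["tcp_pos"]; M=s["ee_rot"]
print("t",round(s["time_s"],2),"pos",p.round(4),"F",s["wrist_force"].round(1),"M",s["moment"].round(2),"w",round(s["gripper_width"],3),"j",s["joints"].round(1))
a=[float(v) for v in sys.argv[1:]]
if len(a)>=4:
    y=np.radians(a[3]); Y=np.array([np.cos(y),np.sin(y),0]); X=np.array([0,0,-1.]); G=np.stack([X,Y,np.cross(X,Y)],1)
    th=np.radians(a[4]) if len(a)>4 else 0
    ey=np.array([np.cos(np.radians(7.9)),np.sin(np.radians(7.9)),0])
    G=R.from_rotvec(-th*ey).as_matrix()@G
    rv=np.degrees(R.from_matrix(G@M.T).as_rotvec())
    print("turn units",(rv/8).round(3),"shift units",((np.array(a[:3])-p)/.06).round(3), "deg",rv.round(2))
E
python3 go.py .6257 -.0489 .174 187.9
```

```text
t 2.7 pos [ 0.6329 -0.0349  0.2931] F [-0.5 -0.3 -0.3] M [ 0.    0.21 -0.01] w 0.999 j [ 11.5  22.7   1.6   0.1 -68.5  -1. ]
turn units [ 0.001  0.047 -0.327] shift units [-0.121 -0.234 -1.985] deg [ 0.01  0.37 -2.62]
```

Emit:
move_arm(
  series=[
    [[0,0.02,-0.16,-0.06,-0.12,-0.4,1],[0,0.02,-0.16,-0.06,-0.12,-0.4,1],[0,0,0,0,0,-0.2,1],[0,0,0,0,0,0,1]],
  ],
)

```text
time_s: 3.2
tcp_pos: [0.6254, -0.0499, 0.2324]
ee_rot: [[0.002, -0.991, -0.137], [-0.001, -0.137, 0.991], [-1.0, -0.002, -0.001]]
wrist_force: [1.0, -0.0, -0.1]
gripper_width: 0.995
```

```bash
python3 go.py .6257 -.0489 .174 187.9
```

```text
t 3.2 pos [ 0.6254 -0.0499  0.2324] F [ 1.  -0.  -0.1] M [-0.    0.1   0.07] w 0.995 j [ 10.2  24.8  -4.2   0.1 -60.9  -2.4]
turn units [0.004 0.015 0.003] shift units [ 0.005  0.017 -0.974] deg [0.03 0.12 0.02]
```

Emit:
move_arm(
  series=[
    [[0,0,0,0,0,-0.4,1],[0,0,0,0,0,-0.4,1],[0,0,0,0,0,-0.17,1],[0,0,0,0,0,0,1],[0,0,0,0,0,0,0],[0,0,0,0,0,0,0],[0,0,0,0,0,0,0],[0,0,0,0,0,0,0],[0,0,0,0,0,0,0],[0,0,0,0,0,0,0],[0,0,0,0,0,0,0],[0,0,0,0,0,0,0]],
  ],
)

```text
time_s: 4.7
tcp_pos: [0.627, -0.0505, 0.1813]
ee_rot: [[0.01, -0.99, -0.138], [-0.001, -0.138, 0.99], [-1.0, -0.009, -0.003]]
wrist_force: [-11.7, -0.0, 8.3]
gripper_width: 0.173
```

```bash
python3 go.py .6257 -.0489 .174 187.9
```

```text
t 4.7 pos [ 0.627  -0.0505  0.1813] F [-11.7  -0.    8.3] M [0.04 3.53 0.02] w 0.173 j [ 10.2  27.6  -7.7   0.2 -54.1  -2.4]
turn units [ 0.011  0.07  -0.007] shift units [-0.022  0.027 -0.121] deg [ 0.08  0.56 -0.05]
```

```bash
python3 - <<'E'
from h import *
p,d=viewer.capture("side"); cv2.imwrite("pics/s1.png",cv2.resize(p[100:260,170:340,::-1],None,fx=4,fy=3.6))
E
python3 go.py
```

```text
t 4.75 pos [ 0.6264 -0.0506  0.1813] F [-7.6  0.7  4. ] M [-0.06  2.53  0.14] w 0.161 j [ 10.2  27.5  -7.8   0.2 -54.2  -2.3]
```

View pics/s1.png

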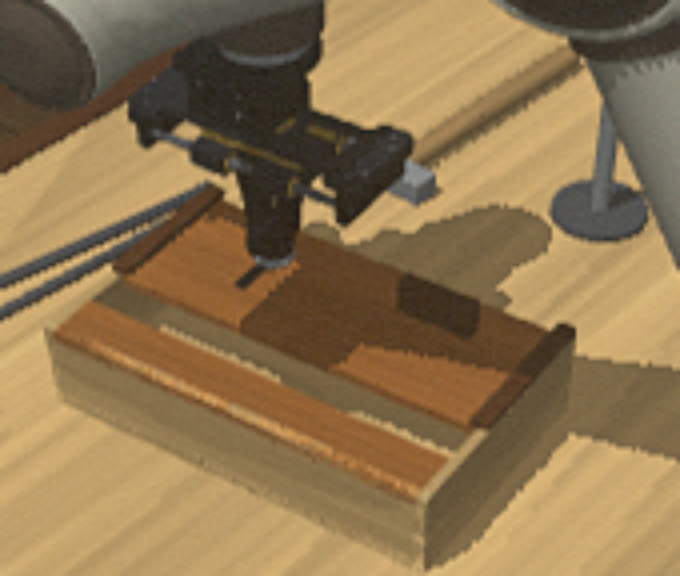

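Emit:
move_arm(
  series=[
    [[0,0,0.5,0,0,0,0],[0,0,0.7,0,0,0,0],[0,0,0.7,0,0,0,0],[0,0,0.7,0,0,0,0],[0,0,0.7,0,0,0,0],[0,0,0.7,0,0,0,0],[0,0,0.7,0,0,0,0]],
  ],
)

```text
time_s: 5.62
tcp_pos: [0.6276, -0.0505, 0.1814]
ee_rot: [[0.011, -0.689, -0.724], [0.007, -0.724, 0.689], [-1.0, -0.012, -0.003]]
wrist_force: [-0.4, 0.9, 0.4]
gripper_width: 0.159
```

```bash
python3 go.py .6257 -.0489 .18 268.1
```

```text
t 5.62 pos [ 0.6276 -0.0505  0.1814] F [-0.4  0.9  0.4] M [-0.05  0.2  -0.29] w 0.159 j [ 10.   27.6  -7.5  -0.3 -54.3  36.6]
turn units [-0.073  0.057  5.211] shift units [-0.031  0.026 -0.023] deg [-0.59  0.45 41.68]
```

Emit:
move_arm(
  series=[
    [[0,0,0.75,0,0,0,0],[0,0,0.75,0,0,0,0],[0,0,0.75,0,0,0,0],[0,0,0.75,0,0,0,0],[0,0,0.75,0,0,0,0],[0,0,0.75,0,0,0,0],[0,0,0.75,0,0,0,0],[0,0,0,0,0,0,0]],
  ],
)

```text
time_s: 6.62
tcp_pos: [0.6287, -0.0494, 0.1814]
ee_rot: [[0.005, -0.012, -1.0], [0.015, -1.0, 0.012], [-1.0, -0.015, -0.005]]
wrist_force: [-0.4, 0.4, 0.1]
gripper_width: 0.161
```

```bash
python3 go.py .6257 -.0489 .18 268.1
```

```text
t 6.62 pos [ 0.6287 -0.0494  0.1814] F [-0.4  0.4  0.1] M [-0.27  0.28 -0.57] w 0.161 j [  9.9  27.8  -6.8  -1.  -54.9  80. ]
turn units [-0.108  0.039 -0.15 ] shift units [-0.05   0.008 -0.023] deg [-0.86  0.31 -1.2 ]
```

Emit:
move_arm(
  series=[
    [[0,0,0,0,0,0,1],[0,0,0,0,0,0,1],[0,0,0,0,0,0,1],[0,0,0,0,0,0,1],[0,0,0,0,0,0.5,1],[0,0,0,0,0,0.5,1],[0,0,0.2,0,0,0.5,1],[0,0,0.2,-0.58,-0.07,0,1],[0,0,0.2,-0.58,-0.07,0,1],[0,0,0.2,-0.58,-0.07,0,1],[0,0,0.2,-0.58,-0.07,0,1],[0,0,0,0,0,0,1],[0,0,0,0,0,0,1]],
  ],
)

```text
time_s: 8.25
tcp_pos: [0.4856, -0.0668, 0.2739]
ee_rot: [[0.005, 0.131, -0.991], [0.014, -0.991, -0.131], [-1.0, -0.014, -0.007]]
wrist_force: [-0.3, 0.2, -0.0]
gripper_width: 0.995
```

```bash
python3 - <<'E'
from h import *
p,d=viewer.capture("side"); cv2.imwrite("pics/s2.png",cv2.resize(p[100:260,170:340,::-1],None,fx=4,fy=3.6))
p,d=viewer.capture("top"); cv2.imwrite("pics/t2.png",p[:,:,::-1])
E
python3 go.py .4878 -.0684 .164 277.9
```

```text
t 8.35 pos [ 0.4858 -0.0668  0.2736] F [-0.2 -0.1 -0.2] M [-0.15  0.14  0.02] w 0.998 j [ 10.8   9.7 -19.3  -0.9 -60.5  87.1]
turn units [-0.104  0.031  0.05 ] shift units [ 0.034 -0.027 -1.826] deg [-0.83  0.25  0.4 ]
```

View pics/s2.png

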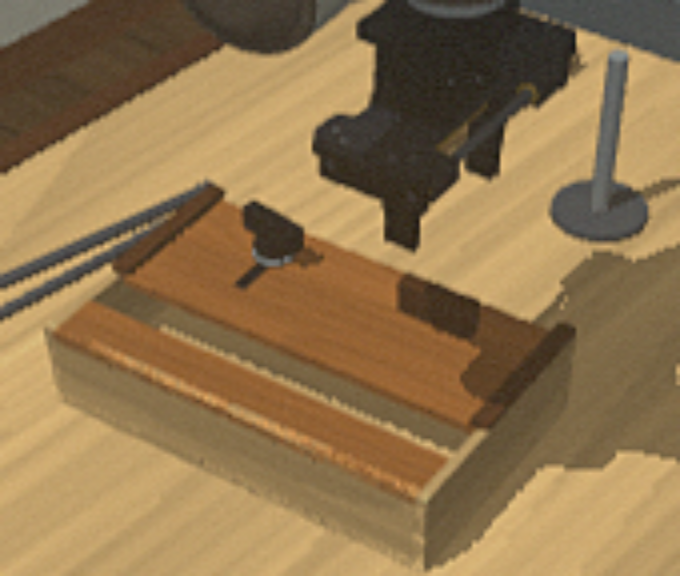

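Emit:
move_arm(
  series=[
    [[-0.1,0.03,0.05,0.03,-0.03,-0.5,1],[0,0,0,0,0,-0.5,1],[0,0,0,0,0,-0.5,1],[0,0,0,0,0,-0.3,1],[0,0,0,0,0,0,1],[0,0,0,0,0,0,0],[0,0,0,0,0,0,0],[0,0,0,0,0,0,0],[0,0,0,0,0,0,0],[0,0,0,0,0,0,0],[0,0,0,0,0,0,0],[0,0,0,0,0,0,0],[0,0,0,0,0,0,0]],
  ],
)

```text
time_s: 9.98
tcp_pos: [0.4946, -0.0675, 0.1647]
ee_rot: [[0.008, 0.138, -0.99], [0.0, -0.99, -0.138], [-1.0, 0.001, -0.008]]
wrist_force: [-1.3, 3.1, 0.5]
gripper_width: 0.169
```

```bash
python3 go.py .4878 -.0684 .164 277.9
```

```text
t 9.97 pos [ 0.4946 -0.0675  0.1647] F [-1.3  3.1  0.5] M [0.55 0.29 0.02] w 0.169 j [ 10.9  17.7 -27.2   0.1 -44.7  87. ]
turn units [-0.003  0.059 -0.007] shift units [-0.113 -0.014 -0.012] deg [-0.02  0.47 -0.05]
```

Emit:
move_arm(
  series=[
    [[0,0,0,0.02,-0.12,0,0],[0,0,0,0.02,-0.15,0,0],[0,0,0,0.02,-0.15,0,0],[0,0,0,0.02,-0.15,0,0],[0,0,0,0.01,-0.06,0,0],[0,0,0,0,-0.03,0,0]],
  ],
)

```text
time_s: 10.72
tcp_pos: [0.4991, -0.1013, 0.1647]
ee_rot: [[0.008, 0.134, -0.991], [0.017, -0.991, -0.134], [-1.0, -0.015, -0.01]]
wrist_force: [-2.0, 9.6, 2.4]
gripper_width: 0.159
```

```bash
python3 go.py .4993 -.1012 .164 277.9
```

```text
t 10.72 pos [ 0.4991 -0.1013  0.1647] F [-2.   9.6  2.4] M [2.25 0.53 0.11] w 0.159 j [  6.4  18.6 -25.2  -1.2 -45.7  92.2]
turn units [-0.118  0.054  0.022] shift units [ 0.003  0.001 -0.011] deg [-0.95  0.43  0.17]
```

Emit:
move_arm(
  series=[
    [[0,0,0,0,0,0,1],[0,0,0,0,0,0,1],[0,0,0,0,0,0,1],[0,0,0,0,0,0,1],[0,0,0,0,0,0.5,1],[0,0,0,0,0,0.6,1],[0,0,0,0,0.3,0.6,1],[0,0,0,0.01,0.6,0.4,1],[0,0,0,0.01,0.8,0,1],[0,0,0,0.01,0.8,0,1],[0,0,0,0.01,0.8,0,1],[0,0,0,0.01,0.8,0,1],[0,0,0,0.01,0.8,0,1],[0,0,0,0.01,0.8,0,1],[0,0,0,0.01,0.8,0,1],[0,0,0,0.01,0.6,0,1],[0,0,0,0,0,0,1]],
  ],
)

```text
time_s: 12.85
tcp_pos: [0.503, 0.332, 0.2939]
ee_rot: [[0.008, 0.128, -0.992], [0.013, -0.992, -0.127], [-1.0, -0.012, -0.01]]
wrist_force: [0.1, -0.4, -0.8]
gripper_width: 1.0
```

```bash
python3 go.py .505 .320 .206 277.9
python3 - <<'E'
from h import *
for n in("side","top"):
    p,d,W=cloud(n); cv2.imwrite(f"pics/{n}3.png",p[:,:,::-1])
    for cx,cy in((.505,.32),(.53,-.327)):
        m=(np.hypot(W[...,0]-cx,W[...,1]-cy)<.06)&(W[...,2]>.1)&(W[...,2]<.165)
        print(n,W[m].mean(0).round(4),m.sum())
E
```

```text
t 12.85 pos [0.503  0.332  0.2939] F [ 0.1 -0.4 -0.8] M [-0.19  0.16  0.02] w 1.0 j [ 48.7  19.5  -3.1  -0.1 -66.5  48.6]
turn units [-0.093  0.059  0.071] shift units [ 0.033 -0.2   -1.465] deg [-0.74  0.47  0.57]
side [0.5001 0.3247 0.1332] 121
side [nan nan nan] 0
top [nan nan nan] 0
top [ 0.5285 -0.3239  0.1341] 67<stdin>:6: RuntimeWarning: Mean of empty slice.
  ret = um.true_divide(
```

View pics/top3.png

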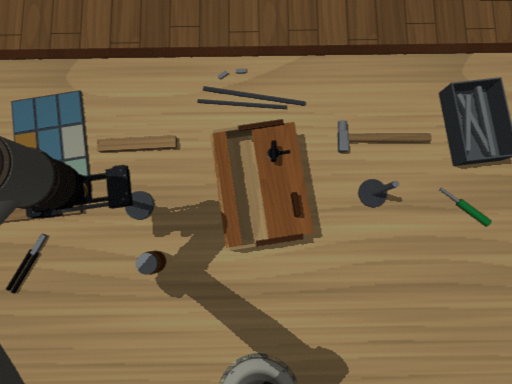

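Emit:
move_arm(
  series=[
    [[-0.09,0.06,0.07,0.03,-0.18,0,1],[0,0,0,0,0,-0.4,1],[0,0,0,0,0,-0.4,1],[0,0,0,0,0,-0.4,1],[0,0,0,0,0,-0.25,1],[0,0,0,0,0,0,1]],
  ],
)

```text
time_s: 13.7
tcp_pos: [0.5064, 0.309, 0.2077]
ee_rot: [[0.0, 0.128, -0.992], [-0.001, -0.992, -0.128], [-1.0, 0.001, 0.0]]
wrist_force: [0.8, 0.4, 0.4]
gripper_width: 0.999
```

```bash
python3 go.py .505 .321 .206 277.9
```

```text
t 13.7 pos [0.5064 0.309  0.2077] F [0.8 0.4 0.4] M [-0.14  0.18 -0.05] w 0.999 j [ 47.   23.1 -10.9   0.1 -56.   50.3]
turn units [0.009 0.001 0.068] shift units [-0.024  0.2   -0.028] deg [0.07 0.01 0.54]
```

Emit:
move_arm(
  series=[
    [[0,0,0.07,-0.02,0.15,-0.03,1],[0,0,0,0,0.0,0,1],[0,0,0,0,0,0,1]],
  ],
)

```text
time_s: 14.08
tcp_pos: [0.5063, 0.3191, 0.2084]
ee_rot: [[0.004, 0.139, -0.99], [0.002, -0.99, -0.139], [-1.0, -0.001, -0.004]]
wrist_force: [-0.5, 0.4, -0.1]
gripper_width: 0.999
```

```bash
python3 go.py .505 .321 .206 277.9
```

```text
t 14.07 pos [0.5063 0.3191 0.2084] F [-0.5  0.4 -0.1] M [-0.1   0.13 -0.  ] w 0.999 j [ 47.7  23.4 -10.3   0.1 -56.1  50.2]
turn units [-0.013  0.028 -0.009] shift units [-0.022  0.032 -0.041] deg [-0.1   0.23 -0.07]
```

Good. Close.

Emit:
move_arm(
  series=[
    [[0,0,0,-0.02,0.03,-0.03,1],[0,0,0,0,0,0,0],[0,0,0,0,0,0,0],[0,0,0,0,0,0,0],[0,0,0,0,0,0,0],[0,0,0,0,0,0,0],[0,0,0,0,0,0,0],[0,0,0,0,0,0,0],[0,0,0,0,0,0,0]],
  ],
)

```text
time_s: 15.2
tcp_pos: [0.5051, 0.3214, 0.2072]
ee_rot: [[0.005, 0.139, -0.99], [0.003, -0.99, -0.139], [-1.0, -0.002, -0.005]]
wrist_force: [0.6, 1.6, -1.3]
gripper_width: 0.173
```

```bash
python3 go.py .505 .321 .206 277.9
```

```text
t 15.2 pos [0.5051 0.3214 0.2072] F [ 0.6  1.6 -1.3] M [ 0.36  0.19 -0.  ] w 0.173 j [ 48.   23.5 -10.4   0.1 -55.8  49.9]
turn units [-0.02   0.035 -0.012] shift units [-0.002 -0.007 -0.02 ] deg [-0.16  0.28 -0.1 ]
```

```bash
cat > go2.py <<'E'
# go2.py L cx cy cz th [next ...] : remaining motion to stand pose(s) in case frame(mm,deg), units; successive poses give increments
import sys,numpy as np
from scipy.spatial.transform import Rotation as R
from station import r
O=np.array([.546,.0204,0]);a=np.radians(-82.1);ex=np.array([np.cos(a),np.sin(a),0]);ey=np.array([-np.sin(a),np.cos(a),0]);ez=np.array([0,0,1.])
s=r.sense();p=s["tcp_pos"];M=s["ee_rot"]
L=float(sys.argv[1])*1e-3; v=np.array([float(q) for q in sys.argv[2:]]).reshape(-1,4)
ax=-M[:,0]; f=p-L*ax-O
print("t",round(s["time_s"],2),"tcp",p.round(4),"F",s["wrist_force"].round(1),"M",s["moment"].round(2),"w",round(s["gripper_width"],3),"j",s["joints"].round(1))
print("foot now case mm",(np.array([f@ex,f@ey,f[2]])*1e3).round(1),"lean to -x",np.degrees(np.arctan2(-ax@ex,ax[2])).round(1),"lean y",np.degrees(np.arctan2(ax@ey,ax[2])).round(1))
y=np.radians(277.9);Y=np.array([np.cos(y),np.sin(y),0]);X=-ez;G0=np.stack([X,Y,np.cross(X,Y)],1)
for c in v:
    G=R.from_rotvec(-np.radians(c[3])*ey).as_matrix()@G0
    q=O+1e-3*(c[0]*ex+c[1]*ey+c[2]*ez)-L*G[:,0]
    rv=R.from_matrix(G@M.T).as_rotvec()
    print(c,"turn",(np.degrees(rv)/8).round(3),"shift",((q-p)/.06).round(3))
    p,M=q,G
E
python3 go2.py 207 -300 0 165 0  12 0 165 0  12 0 145 34
```

```text
t 15.2 tcp [0.5051 0.3214 0.2072] F [ 0.6  1.6 -1.3] M [ 0.36  0.19 -0.  ] w 0.173 j [ 48.   23.5 -10.4   0.1 -55.8  49.9]
foot now case mm [-3.042e+02  1.900e+00  2.000e-01] lean to -x -0.1 lean y -0.3
[-300.    0.  165.    0.] turn [-0.02   0.035 -0.012] shift [-0.005 -0.064  2.747]
[ 12.   0. 165.   0.] turn [0. 0. 0.] shift [ 0.715 -5.151  0.   ]
[ 12.   0. 145.  34.] turn [-4.21  -0.584  0.   ] shift [-0.265  1.911 -0.923]
```

Emit:
move_arm(
  series=[
    [[0,0,0,0,0,0.2,0],[0,0,0,0,0,0.4,0],[0,0,0,0,0,0.5,0],[0,0,0,0,0,0.5,0],[0,0,0,0,0,0.5,0],[0,0,0,0,0,0.4,0],[0,0,0,0,0,0.2,0],[0,0,0,0,0,0,0]],
  ],
)

```text
time_s: 16.2
tcp_pos: [0.5019, 0.3189, 0.3728]
ee_rot: [[-0.004, 0.138, -0.99], [-0.002, -0.99, -0.138], [-1.0, 0.002, 0.004]]
wrist_force: [-0.0, -0.2, -3.0]
gripper_width: 0.172
```

```bash
python3 go2.py 207 12 0 165 0  12 0 145 34
python3 - <<'E'
from h import *
p,d=viewer.capture("side"); cv2.imwrite("pics/s4.png",p[:,:,::-1])
E
```

```text
t 16.2 tcp [0.5019 0.3189 0.3728] F [-0.  -0.2 -3. ] M [-0.12  0.11 -0.05] w 0.172 j [ 48.   16.7   4.1  -0.1 -77.7  49.9]
foot now case mm [-301.4   -3.6  165.8] lean to -x 0.1 lean y 0.2
[ 12.   0. 165.   0.] turn [ 0.015 -0.029 -0.001] shift [ 0.763 -5.173 -0.013]
[ 12.   0. 145.  34.] turn [-4.21  -0.584  0.   ] shift [-0.265  1.911 -0.923]
```

View pics/s4.png

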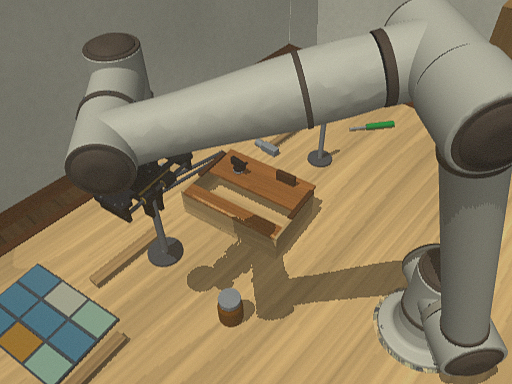

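Emit:
move_arm(
  series=[
    [[-0.3,-0.04,0,0.05,-0.2,0,0],[-0.47,-0.06,0,0.06,-0.36,0,0],[-0.47,-0.06,0,0.06,-0.36,-0.05,0],[-0.47,-0.06,0,0.06,-0.36,-0.05,0],[-0.47,-0.06,0,0.06,-0.36,-0.05,0],[-0.47,-0.06,0,0.06,-0.36,-0.05,0],[-0.47,-0.06,0,0.05,-0.36,-0.05,0],[-0.47,-0.06,0,0.05,-0.36,-0.05,0],[-0.3,-0.04,0,0.05,-0.3,0,0],[0,0,0,0,0,0,0],[0,0,0,0,0,0,0]],
  ],
)

```text
time_s: 17.62
tcp_pos: [0.5311, 0.1274, 0.341]
ee_rot: [[0.047, 0.123, -0.991], [-0.552, -0.824, -0.129], [-0.832, 0.554, 0.029]]
wrist_force: [-1.5, -0.2, -2.2]
gripper_width: 0.178
```

```bash
python3 go2.py 207 12 0 145 34
python3 - <<'E'
from h import *
p,d=viewer.capture("side"); cv2.imwrite("pics/s5.png",p[:,:,::-1])
E
```

```text
t 17.62 tcp [0.5311 0.1274 0.341 ] F [-1.5 -0.2 -2.2] M [1.72 0.26 0.  ] w 0.178 j [ 40.6  17.2 -14.9  27.2 -80.3  47.3]
foot now case mm [  6.6  -6.1 168.7] lean to -x 33.6 lean y 2.0
[ 12.   0. 145.  34.] turn [-0.017 -0.214  0.063] shift [ 0.011 -0.07  -0.407]
```

View pics/s5.png

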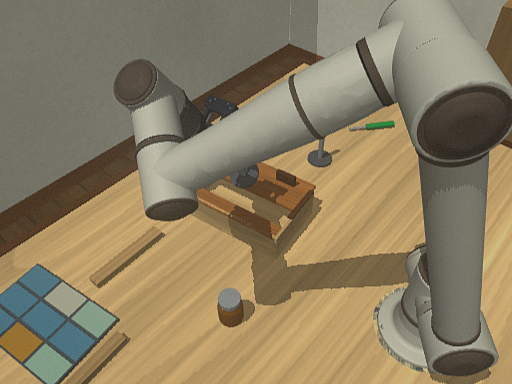

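Emit:
move_arm(
  series=[
    [[0,-0.2,0.06,0.01,-0.07,-0.1,0],[0,0,0,0,0,0,0]],
  ],
)

```text
time_s: 17.92
tcp_pos: [0.5319, 0.1243, 0.3351]
ee_rot: [[0.077, 0.115, -0.99], [-0.551, -0.823, -0.138], [-0.831, 0.556, 0.0]]
wrist_force: [0.5, 0.1, -2.5]
gripper_width: 0.18
```

```bash
python3 go2.py 207 12 0 120 34
cat > chk.py <<'E'
# fit foot's underside/topside in hand: points near expected foot, in stand frame
from h import *
import sys
L=float(sys.argv[1])*1e-3
s=r.sense();p=s["tcp_pos"];M=s["ee_rot"]
a=-M[:,0]; f=p-L*a
B=np.stack([M[:,1],M[:,2],a],1)
for n in("side","top"):
    P,d,W=cloud(n)
    cv2.imwrite(f"pics/chk_{n}_{s['time_s']:.1f}.png",cv2.resize(P[90:290,130:370,::-1],None,fx=3,fy=3))
    Q=(W.reshape(-1,3)-f)@B; Q=Q[np.isfinite(Q[:,0])]
    k=(np.abs(Q[:,:2]).max(1)<.05)&(np.abs(Q[:,2]-.004)<.012)&(((Q@B.T+f)[:,2])>.095 if f[2]>.11 else True)
    q=Q[k]
    if len(q)>20:
        c,res,_,_=np.linalg.lstsq(np.c_[q[:,:2],np.ones(len(q))],q[:,2],rcond=None)
        print(n,len(q),"slopes deg (jaw y, tool z)",np.degrees(c[:2]).round(1),"z0 mm",c[2]*1e3,"centre",cv2.minEnclosingCircle(q[:,:2].astype(np.float32)))
    k=(np.abs(Q[:,:2]).max(1)<.02)&(Q[:,2]>.02)&(Q[:,2]<.12)
    if f[2]<.11: k&=((Q@B.T+f)[:,2]>.095)
    q=Q[k]
    if len(q)>15:
        print(n,len(q)," stem fit y,z vs h:",[ (np.polyfit(q[:,2],q[:,i],1)*[57.3,1e3]).round(1).tolist() for i in(0,1)])
E
python3 chk.py 207; ls pics
```

```text
t 17.93 tcp [0.5319 0.1243 0.3351] F [ 0.5  0.1 -2.5] M [1.7  0.31 0.02] w 0.18 j [ 40.5  16.7 -16.9  28.6 -77.8  45.9]
foot now case mm [ 10.2   0.4 163.1] lean to -x 33.8 lean y -0.0
[ 12.   0. 120.  34.] turn [-0.028 -0.005 -0.007] shift [-0.003 -0.019 -0.725]
side 311 slopes deg (jaw y, tool z) [ 0.2 -0.6] z0 mm 7.411701530539645 centre ((-0.005053396336734295, 0.0053238938562572), 0.038858018815517426)
top 700 slopes deg (jaw y, tool z) [-1.1  0.1] z0 mm 6.075847603455931 centre ((0.00014461716637015343, -0.0005629023653455079), 0.04044952243566513)
top 149  stem fit y,z vs h: [[0.9, 5.1], [-0.5, 0.8]]
chk_side_17.9.png
chk_top_17.9.png
s1.png
s2.png
s4.png
s5.png
side0.png
side3.png
t2.png
top0.png
top3.png
```

Emit:
move_arm(
  series=[
    [[-0.03,0,0,0,-0.02,-0.3,0],[0,0,0,0,0,-0.4,0],[0,0,0,0,0,-0.3,0],[0,0,0,0,0,0,0]],
  ],
)

```text
time_s: 18.52
tcp_pos: [0.5323, 0.1241, 0.2716]
ee_rot: [[0.077, 0.115, -0.99], [-0.553, -0.822, -0.139], [-0.83, 0.558, 0.0]]
wrist_force: [0.6, 0.1, -3.1]
gripper_width: 0.174
```

```bash
python3 go2.py 207 12 0 98 34 9 0 88 34 3 0 80 33 -3 0 72 32; python3 chk.py 207
```

```text
t 18.52 tcp [0.5323 0.1241 0.2716] F [ 0.6  0.1 -3.1] M [1.69 0.32 0.02] w 0.174 j [ 40.3  19.7 -22.5  30.  -70.3  41.6]
foot now case mm [10.9  0.9 99.8] lean to -x 33.9 lean y -0.0
[12.  0. 98. 34.] turn [-0.009 -0.003 -0.012] shift [-0.01  -0.016 -0.032]
[ 9.  0. 88. 34.] turn [0. 0. 0.] shift [-0.007  0.05  -0.167]
[ 3.  0. 80. 33.] turn [ 0.124  0.017 -0.   ] shift [-0.007  0.049 -0.1  ]
[-3.  0. 72. 32.] turn [ 0.124  0.017 -0.   ] shift [-0.007  0.049 -0.101]
side 227 slopes deg (jaw y, tool z) [-4.8  2.8] z0 mm 5.270630688340603 centre ((-0.018021630123257637, 0.016967371106147766), 0.04383116960525513)
top 682 slopes deg (jaw y, tool z) [-3.4  0. ] z0 mm 6.944300990549204 centre ((-0.01753302477300167, -0.0012821239652112126), 0.05812826380133629)
top 127  stem fit y,z vs h: [[0.1, 6.3], [0.1, -0.1]]
```

```bash
ls -t pics | head -3
```

```text
chk_top_18.5.png
chk_side_18.5.png
chk_top_17.9.png
```

View pics/chk_top_18.5.png

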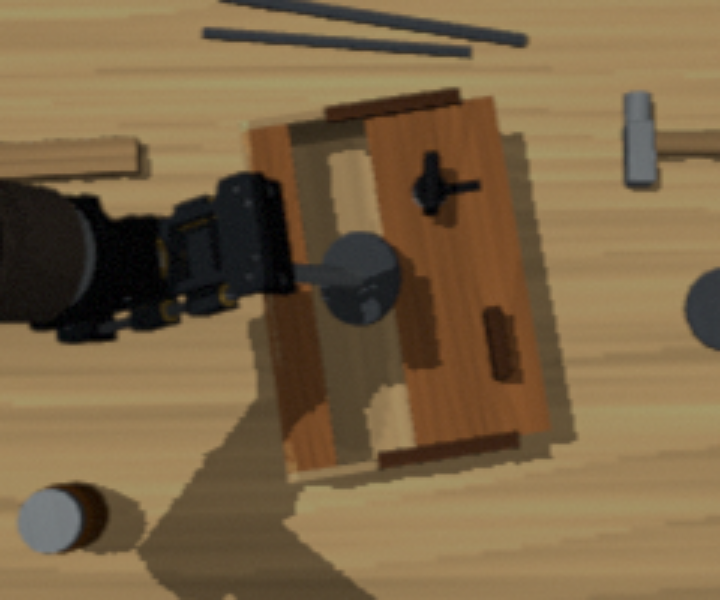

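Emit:
move_arm(
  series=[
    [[0,0,-0.01,-0.01,-0.01,-0.03,0],[0,0,0,-0.007,0.05,-0.17,0],[0,0,0,0,0,0,0]],
  ],
)

```text
time_s: 19.0
tcp_pos: [0.5326, 0.1277, 0.2621]
ee_rot: [[0.082, 0.111, -0.99], [-0.549, -0.824, -0.138], [-0.832, 0.555, -0.006]]
wrist_force: [-1.0, 0.2, -2.8]
gripper_width: 0.174
```

```bash
python3 go2.py 207 9 0 88 34 3 0 80 33 -3 0 72 32 -6 0 68 32
```

```text
t 19.0 tcp [0.5326 0.1277 0.2621] F [-1.   0.2 -2.8] M [ 1.68  0.43 -0.04] w 0.174 j [ 40.6  20.3 -23.2  30.3 -69.   40.5]
foot now case mm [ 6.8  2.8 89.9] lean to -x 33.7 lean y -0.4
[ 9.  0. 88. 34.] turn [-0.038  0.042 -0.007] shift [-0.022 -0.027 -0.041]
[ 3.  0. 80. 33.] turn [ 0.124  0.017 -0.   ] shift [-0.007  0.049 -0.1  ]
[-3.  0. 72. 32.] turn [ 0.124  0.017 -0.   ] shift [-0.007  0.049 -0.101]
[-6.  0. 68. 32.] turn [0. 0. 0.] shift [-0.007  0.05  -0.067]
```

Emit:
move_arm(
  series=[
    [[0.03,0.04,-0.01,-0.02,0.01,-0.14,0],[0,0,0,0,0,0,0]],
  ],
)

```text
time_s: 19.25
tcp_pos: [0.5314, 0.1285, 0.2532]
ee_rot: [[0.077, 0.114, -0.991], [-0.546, -0.827, -0.137], [-0.835, 0.551, -0.001]]
wrist_force: [-1.1, 0.6, -2.4]
gripper_width: 0.172
```

```bash
python3 go2.py 207 3 0 80 33 -3 0 72 32 -6 0 68 31 -9 0 66 27
```

```text
t 19.25 tcp [0.5314 0.1285 0.2532] F [-1.1  0.6 -2.4] M [1.69 0.35 0.02] w 0.172 j [ 40.6  20.8 -23.7  30.  -68.2  40.3]
foot now case mm [ 5.   0.5 80.4] lean to -x 33.4 lean y -0.1
[ 3.  0. 80. 33.] turn [0.053 0.017 0.004] shift [-0.007  0.01   0.007]
[-3.  0. 72. 32.] turn [ 0.124  0.017 -0.   ] shift [-0.007  0.049 -0.101]
[-6.  0. 68. 31.] turn [0.124 0.017 0.   ] shift [ 0.    -0.001 -0.035]
[-9.  0. 66. 27.] turn [0.495 0.069 0.   ] shift [ 0.022 -0.159  0.083]
```

Emit:
move_arm(
  series=[
    [[0.1,0.02,0,-0.01,0.03,-0.05,0],[0.08,0.01,0,-0.01,0.03,-0.05,0],[0,0,0,0,0,0,0]],
  ],
)

```text
time_s: 19.62
tcp_pos: [0.5302, 0.1324, 0.247]
ee_rot: [[0.073, 0.116, -0.991], [-0.523, -0.841, -0.137], [-0.849, 0.528, -0.001]]
wrist_force: [-0.8, -0.6, -2.5]
gripper_width: 0.174
```

```bash
python3 go2.py 207  -3 0 72 32 -6 0 68 31 -9 0 67 27 -10 0 67 23 -12 0 66 19 -12 0 62 14
```

```text
t 19.62 tcp [0.5302 0.1324 0.247 ] F [-0.8 -0.6 -2.5] M [ 1.54  0.42 -0.06] w 0.174 j [ 40.7  20.8 -23.6  28.9 -66.9  40.6]
foot now case mm [-3.8 -0.1 71.2] lean to -x 31.9 lean y -0.0
[-3.  0. 72. 32.] turn [-0.018  0.006  0.003] shift [ 0.004 -0.007  0.009]
[-6.  0. 68. 31.] turn [0.124 0.017 0.   ] shift [ 0.    -0.001 -0.035]
[-9.  0. 67. 27.] turn [0.495 0.069 0.   ] shift [ 0.022 -0.159  0.1  ]
[-10.   0.  67.  23.] turn [0.495 0.069 0.   ] shift [ 0.028 -0.2    0.102]
[-12.   0.  66.  19.] turn [0.495 0.069 0.   ] shift [ 0.026 -0.19   0.07 ]
[-12.   0.  62.  14.] turn [ 0.619  0.086 -0.   ] shift [ 0.04  -0.286  0.019]
```

Emit:
move_arm(
  series=[
    [[0.1,0.02,0,0,-0.01,-0.025,0],[0.25,0.035,0,0.011,-0.08,0.05,0],[0.25,0.035,0,0.011,-0.08,0.05,0],[0,0,0,0,0,0,0]],
  ],
)

```text
time_s: 20.12
tcp_pos: [0.5317, 0.1212, 0.2524]
ee_rot: [[0.062, 0.122, -0.991], [-0.445, -0.885, -0.136], [-0.894, 0.449, -0.001]]
wrist_force: [0.9, -1.7, -3.4]
gripper_width: 0.175
```

```bash
python3 go2.py 207 -9 0 67 27 -10 0 67 23 -12 0 66 19 -12 0 62 14
```

```text
t 20.12 tcp [0.5317 0.1212 0.2524] F [ 0.9 -1.7 -3.4] M [1.38 0.3  0.07] w 0.175 j [ 38.5  19.2 -22.6  25.3 -64.8  45.1]
foot now case mm [-8.9 -0.3 67.4] lean to -x 26.7 lean y -0.0
[-9.  0. 67. 27.] turn [-0.042  0.     0.007] shift [ 0.003  0.02  -0.016]
[-10.   0.  67.  23.] turn [0.495 0.069 0.   ] shift [ 0.028 -0.2    0.102]
[-12.   0.  66.  19.] turn [0.495 0.069 0.   ] shift [ 0.026 -0.19   0.07 ]
[-12.   0.  62.  14.] turn [ 0.619  0.086 -0.   ] shift [ 0.04  -0.286  0.019]
```

Emit:
move_arm(
  series=[
    [[0.22,0.035,0,0.015,-0.09,0.045,0],[0.25,0.035,0,0.014,-0.1,0.05,0],[0.25,0.035,0,0.013,-0.095,0.035,0],[0.25,0.035,0,0.013,-0.095,0.035,0],[0,0,0,0,0,0,0]],
  ],
)

```text
time_s: 20.75
tcp_pos: [0.5347, 0.0961, 0.2635]
ee_rot: [[0.042, 0.129, -0.991], [-0.313, -0.94, -0.136], [-0.949, 0.316, 0.001]]
wrist_force: [0.6, -0.1, -2.6]
gripper_width: 0.178
```

```bash
python3 go2.py 207 -12 0 66 19 -12 0 62 14 -13 0 56 8 -17 0 50 0 -18 0 20 0
```

```text
t 20.75 tcp [0.5347 0.0961 0.2635] F [ 0.6 -0.1 -2.6] M [0.89 0.29 0.02] w 0.178 j [ 33.9  16.8 -20.3  18.6 -62.6  53.9]
foot now case mm [-11.2  -1.1  67. ] lean to -x 18.4 lean y 0.1
[-12.   0.  66.  19.] turn [-0.072 -0.016  0.012] shift [ 0.007  0.049 -0.029]
[-12.   0.  62.  14.] turn [ 0.619  0.086 -0.   ] shift [ 0.04  -0.286  0.019]
[-13.   0.  56.   8.] turn [0.743 0.103 0.   ] shift [ 0.046 -0.335 -0.031]
[-17.   0.  50.   0.] turn [0.991 0.137 0.   ] shift [ 0.057 -0.41  -0.066]
[-18.   0.  20.   0.] turn [0. 0. 0.] shift [-0.002  0.017 -0.5  ]
```

Emit:
move_arm(
  series=[
    [[0.28,0.04,0,0.02,-0.12,-0.01,0],[0.28,0.04,0,0.02,-0.12,-0.01,0],[0.36,0.05,0,0.023,-0.165,-0.015,0],[0.36,0.05,0,0.023,-0.165,-0.015,0],[0,0,0,0,0,0,0]],
  ],
)

```text
time_s: 21.38
tcp_pos: [0.5388, 0.0609, 0.2594]
ee_rot: [[0.013, 0.138, -0.99], [-0.139, -0.981, -0.138], [-0.99, 0.139, 0.006]]
wrist_force: [0.3, 0.3, -2.0]
gripper_width: 0.176
```

```bash
python3 go2.py 207 -13 0 56 8 -17 0 50 0 -18 0 20 0
```

```text
t 21.38 tcp [0.5388 0.0609 0.2594] F [ 0.3  0.3 -2. ] M [0.29 0.18 0.  ] w 0.176 j [ 26.8  15.8 -17.3   8.6 -60.1  66.6]
foot now case mm [-12.3  -2.8  54.5] lean to -x 8.0 lean y 0.3
[-13.   0.  56.   8.] turn [ 0.005 -0.043 -0.005] shift [0.024 0.015 0.026]
[-17.   0.  50.   0.] turn [0.991 0.137 0.   ] shift [ 0.057 -0.41  -0.066]
[-18.   0.  20.   0.] turn [0. 0. 0.] shift [-0.002  0.017 -0.5  ]
```

Emit:
move_arm(
  series=[
    [[0.33,0.02,0,0.03,-0.13,-0.02,0],[0.33,0.04,0,0.02,-0.13,-0.02,0],[0.33,0.04,0,0.02,-0.13,-0.02,0],[0,0,0,0,0,0,0]],
  ],
)

```text
time_s: 21.88
tcp_pos: [0.542, 0.0382, 0.2546]
ee_rot: [[-0.005, 0.142, -0.99], [-0.005, -0.99, -0.142], [-1.0, 0.004, 0.006]]
wrist_force: [0.1, 0.1, -2.7]
gripper_width: 0.173
```

```bash
python3 go2.py 207 -18 0 45 0 -18 0 15 0; python3 chk.py 207;ls -t pics|head -2
```

```text
t 21.88 tcp [0.542  0.0382 0.2546] F [ 0.1  0.1 -2.7] M [-0.13  0.09 -0.03] w 0.173 j [ 21.2  16.  -14.2   0.2 -60.1  76.9]
foot now case mm [-17.4  -2.7  47.6] lean to -x 0.2 lean y 0.3
[-18.   0.  45.   0.] turn [ 0.033 -0.038 -0.036] shift [ 0.025  0.    -0.044]
[-18.   0.  15.   0.] turn [0. 0. 0.] shift [ 0.   0.  -0.5]
side 146 slopes deg (jaw y, tool z) [-0.5 -0.1] z0 mm 7.823258975736203 centre ((0.012319407425820827, 0.0017199532594531775), 0.037854649126529694)
side 113  stem fit y,z vs h: [[0.4, -4.9], [-0.7, 4.9]]
top 227 slopes deg (jaw y, tool z) [ 0.1 -0. ] z0 mm 6.303277482081983 centre ((0.01099881436675787, 0.017718564718961716), 0.030379323288798332)
chk_top_21.9.png
chk_side_21.9.png
```

Great. Lower gently to the floor (target foot z 12–13).

Emit:
move_arm(
  series=[
    [[0.03,-0.04,-0.03,0.02,0,-0.2,0],[0,0,0,0,0,-0.2,0],[0,0,0,0,0,-0.1,0],[0,0,0,0,0,0,0]],
  ],
)

```text
time_s: 22.48
tcp_pos: [0.5421, 0.04, 0.2212]
ee_rot: [[-0.002, 0.142, -0.99], [-0.003, -0.99, -0.142], [-1.0, 0.002, 0.003]]
wrist_force: [0.8, -1.4, -2.2]
gripper_width: 0.174
```

```bash
python3 go2.py 207 -18 0 12 0
```

```text
t 22.48 tcp [0.5421 0.04   0.2212] F [ 0.8 -1.4 -2.2] M [-0.13  0.06 -0.  ] w 0.174 j [ 21.4  17.9 -16.9   0.1 -55.4  76.7]
foot now case mm [-19.5  -1.7  14.2] lean to -x 0.1 lean y 0.2
[-18.   0.  12.   0.] turn [ 0.02  -0.017 -0.033] shift [ 0.023 -0.03  -0.036]
```

Emit:
move_arm(
  series=[
    [[0,0,0,0,-0.04,-0.03,0],[0,0,0,0,0,-0.03,0],[0,0,0,0,0,0,0]],
  ],
)

```text
time_s: 22.85
tcp_pos: [0.5431, 0.0375, 0.2197]
ee_rot: [[0.001, 0.143, -0.99], [-0.003, -0.99, -0.143], [-1.0, 0.003, -0.001]]
wrist_force: [-0.3, 0.4, -3.4]
gripper_width: 0.175
```

```bash
python3 go2.py 207 -18 0 12 0
```

```text
t 22.85 tcp [0.5431 0.0375 0.2197] F [-0.3  0.4 -3.4] M [-0.1   0.16  0.  ] w 0.175 j [ 21.1  18.  -17.    0.2 -55.   77. ]
foot now case mm [-16.7  -0.3  12.7] lean to -x 0.2 lean y -0.0
[-18.   0.  12.   0.] turn [ 0.021  0.008 -0.037] shift [ 0.007  0.013 -0.011]
```

Emit:
move_arm(
  series=[
    [[0,0,0,0,0,-0.03,0],[0,0,0,0,0,-0.02,0],[0,0,0,0,0,0,0]],
  ],
)

```text
time_s: 23.22
tcp_pos: [0.5437, 0.0373, 0.2191]
ee_rot: [[0.004, 0.143, -0.99], [-0.003, -0.99, -0.143], [-1.0, 0.004, -0.004]]
wrist_force: [0.3, 0.1, -3.2]
gripper_width: 0.176
```

```bash
python3 go2.py 207 -18 0 12 0
```

```text
t 23.23 tcp [0.5437 0.0373 0.2191] F [ 0.3  0.1 -3.2] M [-0.11  0.11 -0.05] w 0.176 j [ 21.1  18.  -17.1   0.3 -54.7  77. ]
foot now case mm [-16.3   0.8  12.1] lean to -x 0.2 lean y -0.2
[-18.   0.  12.   0.] turn [ 0.021  0.029 -0.042] shift [-0.002  0.016 -0.002]
```

Emit:
move_arm(
  series=[
    [[0,0.03,0,0,0,-0.05,0],[0,0,0,0,0,-0.03,0],[0,0,0,0,0,0,0]],
  ],
)

```text
time_s: 23.6
tcp_pos: [0.5452, 0.0372, 0.2193]
ee_rot: [[0.006, 0.145, -0.989], [-0.004, -0.989, -0.145], [-1.0, 0.005, -0.005]]
wrist_force: [0.4, -0.4, -2.2]
gripper_width: 0.172
```

```bash
python3 go2.py 207 -18 0 12 0;  python3 chk.py 207
```

```text
t 23.6 tcp [0.5452 0.0372 0.2193] F [ 0.4 -0.4 -2.2] M [-0.18 -0.01 -0.02] w 0.172 j [ 21.   18.1 -17.    0.4 -54.7  77.1]
foot now case mm [-15.8   2.6  12.3] lean to -x 0.3 lean y -0.3
[-18.   0.  12.   0.] turn [ 0.027  0.04  -0.056] shift [-0.028  0.018 -0.005]
side 104 slopes deg (jaw y, tool z) [-27.8  -1.1] z0 mm 21.614551426226324 centre ((0.04389142990112305, -0.000401889905333519), 0.0487883985042572)
side 60  stem fit y,z vs h: [[1.7, -7.2], [-0.7, 5.1]]
top 398 slopes deg (jaw y, tool z) [-5.8 -6.3] z0 mm 6.899243068132997 centre ((0.015410798601806164, 0.0008007618016563356), 0.059449974447488785)
```

Emit:
move_arm(
  series=[
    [[0,0,0,-0.02,0.02,-0.06,0],[0,0,0,0,0,-0.06,0]],
  ],
)

```text
time_s: 23.95
tcp_pos: [0.5471, 0.0372, 0.2192]
ee_rot: [[0.014, 0.149, -0.989], [-0.008, -0.989, -0.149], [-1.0, 0.01, -0.013]]
wrist_force: [-7.9, -0.2, 19.2]
gripper_width: 0.176
```

```bash
python3 go2.py 207 -18 0 12 0
```

```text
t 23.95 tcp [0.5471 0.0372 0.2192] F [-7.9 -0.2 19.2] M [ 0.38  2.61 -0.01] w 0.176 j [ 21.2  18.1 -17.2   0.9 -54.1  76.9]
foot now case mm [-14.4   6.   12.2] lean to -x 0.6 lean y -0.7
[-18.   0.  12.   0.] turn [ 0.061  0.1   -0.085] shift [-0.059  0.016 -0.003]
```

Emit:
move_arm(
  series=[
    [[0.05,0.1,0,-0.06,0.02,0.01,0],[0,0,0,0,0,0,0]],
  ],
)

```text
time_s: 24.2
tcp_pos: [0.5434, 0.0386, 0.2194]
ee_rot: [[0.0, 0.149, -0.989], [-0.0, -0.989, -0.149], [-1.0, 0.0, -0.0]]
wrist_force: [0.6, 0.2, -3.8]
gripper_width: 0.172
```

```bash
python3 go2.py 207 -18 0 12 0
```

```text
t 24.2 tcp [0.5434 0.0386 0.2194] F [ 0.6  0.2 -3.8] M [-0.11  0.18  0.01] w 0.172 j [ 21.1  18.  -16.9   0.  -55.1  77.4]
foot now case mm [-18.3  -0.1  12.4] lean to -x 0.0 lean y -0.0
[-18.   0.  12.   0.] turn [ 0.003  0.001 -0.082] shift [ 0.002 -0.006 -0.006]
```

Emit:
move_arm(
  series=[
    [[0,0,0,0,0,-0.02,0],[0,0,0,0,0,-0.02,0],[0,0,0,0,0,0,1],[0,0,0,0,0,0,1],[0,0,0,0,0,0,1],[0,0,0,0,0,0,1],[0,0,0,0,0,0,1]],
  ],
)

```text
time_s: 25.08
tcp_pos: [0.5449, 0.0387, 0.2184]
ee_rot: [[0.002, 0.151, -0.989], [-0.003, -0.989, -0.151], [-1.0, 0.003, -0.002]]
wrist_force: [-0.3, -0.7, -0.4]
gripper_width: 0.657
```

```bash
python3 go2.py 207 -18 0 12 0
```

```text
t 25.07 tcp [0.5449 0.0387 0.2184] F [-0.3 -0.7 -0.4] M [-0.14  0.14  0.01] w 0.657 j [ 21.2  18.2 -16.9   0.2 -54.8  77.4]
foot now case mm [-17.6   1.8  11.4] lean to -x 0.2 lean y -0.1
[-18.   0.  12.   0.] turn [ 0.02   0.015 -0.096] shift [-0.023 -0.008  0.011]
```

Emit:
move_arm(
  series=[
    [[0,0,0,0,0,0,1],[0,0,0,0,0,0,1],[0,0,0,0,0,0.3,1],[0,0,-0.1,0,0,0.5,1],[0,0,0,0,0,0.5,1],[0,0,0,0,-0.3,0.2,1],[0,0,0,-0.03,-0.6,0,1],[0,0,0,-0.03,-0.8,0,1],[0,0,0,-0.03,-0.8,0,1],[0,0,0,-0.03,-0.8,0,1],[0,0,0,-0.03,-0.8,0,1],[0,0,0,-0.03,-0.8,0,1],[0,0,0,-0.03,-0.6,0,1],[0,0,0,0,-0.3,0,1],[0,0,0,0,0,0,1],[0,0,0,0,0,0,1]],
  ],
)

```text
time_s: 27.08
tcp_pos: [0.5245, -0.3253, 0.3037]
ee_rot: [[-0.011, 0.134, -0.991], [0.001, -0.991, -0.134], [-1.0, -0.002, 0.011]]
wrist_force: [-0.4, 0.5, 0.2]
gripper_width: 1.0
```

```bash
python3 go.py .53 -.327 .206 277.9
python3 - <<'E'
from h import *
for n in("side","top"):
    p,d,W=cloud(n); cv2.imwrite(f"pics/{n}6.png",p[:,:,::-1])
    for t in spotter.trace(n,"stand1"):
        Q=W[t["mask"]]; Q=Q[np.isfinite(Q[:,2])]
        f=Q[(Q[:,2]<.022)&(Q[:,2]>.003)]; s=Q[(Q[:,2]>.1)&(Q[:,2]<.165)]
        print(n,t["conf"],np.round(t["centre"]),"foot",cv2.minEnclosingCircle(f[:,:2].astype(np.float32)) if len(f)>5 else None,"stem",s.mean(0).round(4) if len(s) else None, Q[:,2].max())
E
```

```text
t 27.07 pos [ 0.5245 -0.3253  0.3037] F [-0.4  0.5  0.2] M [-0.11  0.11 -0.02] w 1.0 j [-1.670e+01  2.110e+01  6.000e-01  1.000e-01 -7.010e+01  1.144e+02]
turn units [-0.006 -0.078  0.026] shift units [ 0.092 -0.028 -1.628] deg [-0.05 -0.62  0.21]
side 0.64 [239. 187.] foot ((0.6150684356689453, -0.03306267037987709), 0.03412993624806404) stem [0.5379 0.042  0.1331] 0.18920265964285177
top 0.62 [243. 187.] foot ((0.5443618297576904, 0.034548234194517136), 0.0404321551322937) stem [0.5377 0.0346 0.1369] 0.18897907163369965
```

View pics/side6.png

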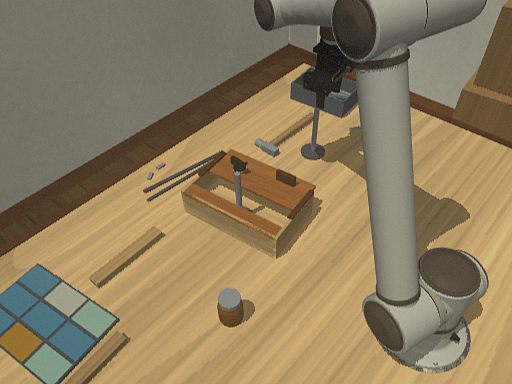

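View pics/top6.png

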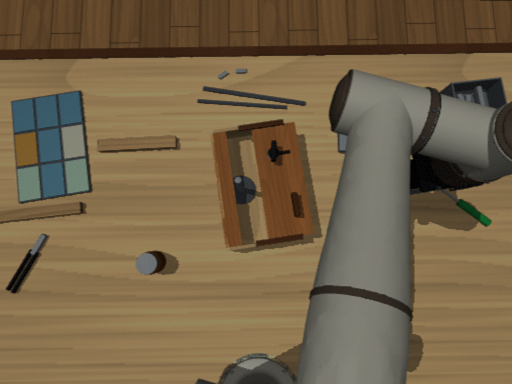

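Run:
```python
from h import *
p,d,W=cloud("side")
m=np.zeros(d.shape,bool); m[95:175,290:345]=1
f=W[m&(W[...,2]>.004)&(W[...,2]<.014)&(np.abs(W[...,1]+.33)<.12)]
print(len(f),cv2.minEnclosingCircle(f[:,:2].astype(np.float32)),f.mean(0))
# bright steel filter for foot
C=p.astype(int); dark=(C.max(-1)<120)
f=W[m&dark&(W[...,2]>.004)&(W[...,2]<.014)&(np.abs(W[...,1]+.33)<.12)]
print(len(f),cv2.minEnclosingCircle(f[:,:2].astype(np.float32)))
for a,b in((.03,.06),(.06,.1),(.1,.14),(.14,.17),(.17,.18)):
    s=W[m&(W[...,2]>a)&(W[...,2]<b)&(np.hypot(W[...,0]-.53,W[...,1]+.34)<.07)]
    print(a,len(s),s.mean(0).round(4) if len(s) else None)
cv2.imwrite("pics/s7.png",cv2.resize(p[40:180,250:400,::-1],None,fx=4,fy=4))
```

```text
331 ((0.5779514908790588, -0.36695536971092224), 0.13910719752311707) [ 0.57104364 -0.34532585  0.00740598]
297 ((0.5751782059669495, -0.40385615825653076), 0.109042227268219)
0.03 41 [ 0.564  -0.337   0.0433]
0.06 49 [ 0.5637 -0.337   0.0803]
0.1 52 [ 0.5641 -0.3376  0.1192]
0.14 42 [ 0.5641 -0.337   0.1539]
0.17 18 [ 0.5648 -0.3393  0.1733]
```

View pics/s7.png

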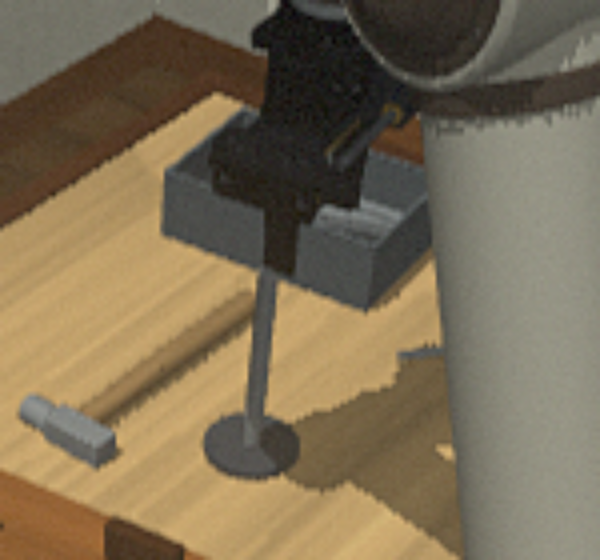

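Emit:
move_arm(
  series=[
    [[0,-0.08,0.03,0.35,-0.14,0,1],[0,0,0,0.35,-0.13,0,1],[0,0,0,0,0,0,1],[0,0,0,0,0,0,1]],
  ],
)

```text
time_s: 27.82
tcp_pos: [0.5681, -0.3389, 0.3054]
ee_rot: [[0.003, 0.143, -0.99], [0.0, -0.99, -0.143], [-1.0, -0.0, -0.003]]
wrist_force: [-0.2, -0.3, -0.2]
gripper_width: 1.002
```

```bash
python3 go.py .5675 -.3423 .206 277.9
python3 - <<'E'
from h import *
p,d,W=cloud("side")
for a,b in((.03,.06),(.06,.1),(.1,.14)):
    s=W[(W[...,2]>a)&(W[...,2]<b)&(np.hypot(W[...,0]-.567,W[...,1]+.342)<.03)]
    print(a,len(s),s.mean(0).round(4) if len(s) else None)
E
```

```text
t 27.82 pos [ 0.5681 -0.3389  0.3054] F [-0.2 -0.3 -0.2] M [-0.06  0.15  0.01] w 1.002 j [-1.690e+01  2.510e+01  7.200e+00 -1.000e-01 -7.200e+01  1.151e+02]
turn units [-0.003  0.018 -0.038] shift units [-0.009 -0.056 -1.656] deg [-0.02  0.14 -0.31]
0.03 39 [ 0.5643 -0.3372  0.0447]
0.06 49 [ 0.5638 -0.3372  0.0808]
0.1 54 [ 0.5643 -0.3374  0.1208]
```

Emit:
move_arm(
  series=[
    [[0,0,0,-0.01,-0.04,-0.4,1],[0,0,0,0,0,-0.4,1],[0,0,0,0,0,-0.4,1],[0,0,0,0,0,-0.3,1],[0,0,0,0,0,-0.1,1],[0,0,0,0,0,0,1],[0,0,0,0,0,0,1]],
  ],
)

```text
time_s: 28.75
tcp_pos: [0.5648, -0.34, 0.2114]
ee_rot: [[0.008, 0.144, -0.99], [-0.002, -0.99, -0.144], [-1.0, 0.003, -0.007]]
wrist_force: [-0.6, 0.2, 0.0]
gripper_width: 1.001
```

```bash
python3 go.py .5675 -.3423 .206 277.9
```

```text
t 28.75 pos [ 0.5648 -0.34    0.2114] F [-0.6  0.2  0. ] M [-0.11  0.16 -0.01] w 1.001 j [-17.   28.7  -0.9  -0.  -60.  115.3]
turn units [ 0.012  0.054 -0.047] shift units [ 0.044 -0.038 -0.089] deg [ 0.1   0.43 -0.37]
```

Emit:
move_arm(
  series=[
    [[0,0.05,-0.05,0.04,-0.04,-0.08,1],[0,0,0,0,0,0,1],[0,0,0,0,0,0,0],[0,0,0,0,0,0,0],[0,0,0,0,0,0,0],[0,0,0,0,0,0,0],[0,0,0,0,0,0,0],[0,0,0,0,0,0,0],[0,0,0,0,0,0,0],[0,0,0,0,0,0,0]],
  ],
)

```text
time_s: 30.0
tcp_pos: [0.568, -0.3427, 0.2081]
ee_rot: [[0.003, 0.137, -0.991], [-0.003, -0.991, -0.137], [-1.0, 0.003, -0.003]]
wrist_force: [-0.2, 3.1, 0.8]
gripper_width: 0.175
```

```bash
python3 go2.py 206 12 -98 165 0
```

```text
t 30.0 tcp [ 0.568  -0.3427  0.2081] F [-0.2  3.1  0.8] M [0.85 0.32 0.02] w 0.175 j [-1.710e+01  2.930e+01 -4.000e-01  1.000e-01 -6.010e+01  1.149e+02]
foot now case mm [363.3 -27.6   2.1] lean to -x 0.2 lean y -0.1
[ 12. -98. 165.   0.] turn [0.019 0.021 0.006] shift [-1.957  5.629  2.715]
```

Emit:
move_arm(
  series=[
    [[0,0,0,0,0,0.2,0],[0,0,0,0,0,0.4,0],[0,0,0,0,0,0.5,0],[0,0,0,0,0,0.5,0],[0,0,0,0,0,0.5,0],[0,0,0,0,0,0.4,0],[0,0,0,0,0,0.2,0],[0,0,0,0,0,0,0]],
  ],
)

```text
time_s: 31.0
tcp_pos: [0.565, -0.3412, 0.3729]
ee_rot: [[-0.005, 0.135, -0.991], [0.003, -0.991, -0.135], [-1.0, -0.004, 0.005]]
wrist_force: [0.6, -0.4, -3.5]
gripper_width: 0.174
```

```bash
python3 go2.py 208 12 -98 165 34; python3 chk.py 208
```

```text
t 31.0 tcp [ 0.565  -0.3412  0.3729] F [ 0.6 -0.4 -3.5] M [-0.07  0.08  0.01] w 0.174 j [-1.710e+01  2.350e+01  1.420e+01 -1.000e-01 -8.100e+01  1.149e+02]
foot now case mm [360.  -31.8 164.9] lean to -x -0.2 lean y 0.3
[ 12. -98. 165.  34.] turn [-4.232 -0.614  0.026] shift [-2.173  7.524 -0.592]
side 332 slopes deg (jaw y, tool z) [ 1.3 -0.6] z0 mm 7.846328227151405 centre ((-0.0022724238224327564, 0.0028735599480569363), 0.042985234409570694)
side 161  stem fit y,z vs h: [[0.6, -6.1], [-0.7, 4.3]]
```

Emit:
move_arm(
  series=[
    [[0,0,0,-0.2,0.4,0,0],[0,0,0,-0.3,0.6,0,0],[0,0,0,-0.3,0.6,0,0],[0,0,0,-0.3,0.6,0,0],[-0.3,-0.04,0,-0.3,0.6,0,0],[-0.45,-0.07,0,-0.2,0.6,-0.06,0],[-0.45,-0.07,0,-0.1,0.6,-0.06,0],[-0.45,-0.07,0,-0.1,0.6,-0.06,0],[-0.45,-0.07,0,-0.1,0.6,-0.06,0],[-0.45,-0.07,0,-0.1,0.6,-0.06,0],[-0.45,-0.07,0,-0.1,0.6,-0.06,0],[-0.45,-0.07,0,0,0.5,-0.06,0],[-0.4,-0.05,0,0,0.4,0,0],[-0.2,-0.02,0,0,0.2,0,0],[0,0,0,0,0,0,0],[0,0,0,0,0,0,0]],
  ],
)

```text
time_s: 33.1
tcp_pos: [0.4268, 0.1211, 0.3261]
ee_rot: [[0.052, 0.112, -0.992], [-0.539, -0.833, -0.123], [-0.841, 0.541, 0.017]]
wrist_force: [0.2, -0.6, -2.3]
gripper_width: 0.174
```

```bash
python3 go2.py 208 12 -98 140 34; python3 chk.py 208
```

```text
t 33.1 tcp [0.4268 0.1211 0.3261] F [ 0.2 -0.6 -2.3] M [ 1.64  0.32 -0.03] w 0.174 j [ 48.6   8.2 -27.6  23.8 -78.9  39. ]
foot now case mm [  -3.6 -108.8  151.3] lean to -x 32.8 lean y 1.5
[ 12. -98. 140.  34.] turn [-0.137 -0.141  0.108] shift [ 0.129 -0.182 -0.228]
side 51 slopes deg (jaw y, tool z) [ 3.3 -2.4] z0 mm 8.89312424357535 centre ((-0.01993117481470108, 0.027505572885274887), 0.023163927718997)
top 720 slopes deg (jaw y, tool z) [-1.4 -0.1] z0 mm 5.722244077669375 centre ((-0.0005099175032228231, -0.0005848933360539377), 0.04030531272292137)
top 149  stem fit y,z vs h: [[1.0, 5.0], [0.7, -1.0]]
```

Emit:
move_arm(
  series=[
    [[-0.14,-0.14,0.1,0.12,-0.18,-0.1,0],[0,0,0,0,0,-0.1,0],[0,0,0,0,0,0,0],[0,0,0,0,0,0,0]],
  ],
)

```text
time_s: 33.7
tcp_pos: [0.4343, 0.1082, 0.3151]
ee_rot: [[0.076, 0.108, -0.991], [-0.552, -0.824, -0.132], [-0.831, 0.557, -0.003]]
wrist_force: [0.8, -0.1, -2.3]
gripper_width: 0.176
```

```bash
python3 go2.py 208 12 -98 100 34 9 -98 88 34 3 -98 80 33 -3 -98 72 32
```

```text
t 33.7 tcp [0.4343 0.1082 0.3151] F [ 0.8 -0.1 -2.3] M [ 1.67  0.34 -0.03] w 0.176 j [ 47.2   8.6 -30.   26.3 -76.   38.2]
foot now case mm [ 13.5 -98.7 142.4] lean to -x 33.8 lean y 0.0
[ 12. -98. 100.  34.] turn [-0.022  0.018  0.038] shift [ 0.005  0.034 -0.711]
[  9. -98.  88.  34.] turn [0. 0. 0.] shift [-0.007  0.05  -0.2  ]
[  3. -98.  80.  33.] turn [ 0.124  0.017 -0.   ] shift [-0.007  0.049 -0.1  ]
[ -3. -98.  72.  32.] turn [ 0.124  0.017 -0.   ] shift [-0.007  0.049 -0.101]
```

Emit:
move_arm(
  series=[
    [[0,0,0.03,0.03,0.03,-0.35,0],[0,0,0,0,0,-0.35,0],[0,0,0,0,0,0,0],[0,0,0,0,0,0,0]],
  ],
)

```text
time_s: 34.2
tcp_pos: [0.4372, 0.1116, 0.2744]
ee_rot: [[0.082, 0.11, -0.99], [-0.548, -0.825, -0.137], [-0.832, 0.554, -0.007]]
wrist_force: [-0.2, -0.4, -2.9]
gripper_width: 0.178
```

```bash
python3 go2.py 208 10 -96 90 34 4 -96 80 33 -3 -96 72 32; python3 chk.py 208; ls -t pics|head -1
```

```text
t 34.2 tcp [0.4372 0.1116 0.2744] F [-0.2 -0.4 -2.9] M [1.72 0.37 0.04] w 0.178 j [ 47.1  11.1 -33.4  27.4 -70.3  35.5]
foot now case mm [ 10.  -94.  101.3] lean to -x 33.7 lean y -0.4
[ 10. -96.  90.  34.] turn [-0.049  0.046 -0.   ] shift [-0.015  0.016 -0.2  ]
[  4. -96.  80.  33.] turn [ 0.124  0.017 -0.   ] shift [-0.007  0.049 -0.133]
[ -3. -96.  72.  32.] turn [ 0.124  0.017 -0.   ] shift [-0.009  0.065 -0.101]
top 709 slopes deg (jaw y, tool z) [-3.1  0.5] z0 mm 5.941389539741561 centre ((-0.017600515857338905, 0.0002537432301323861), 0.057854995131492615)
top 127  stem fit y,z vs h: [[0.1, 6.0], [-0.3, 0.6]]
chk_top_34.2.png
```

View pics/chk_top_34.2.png

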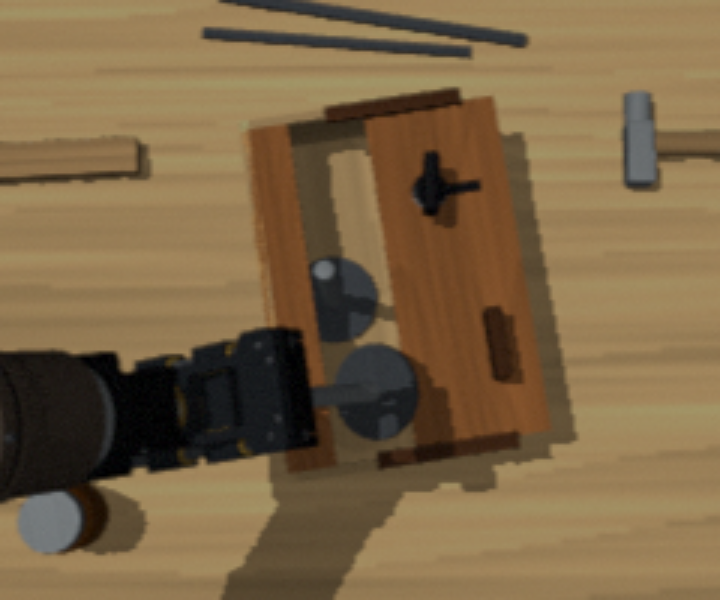

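Emit:
move_arm(
  series=[
    [[-0.04,0.04,0,-0.015,-0.02,-0.2,0],[0,0,0,0,0,0,0]],
  ],
)

```text
time_s: 34.55
tcp_pos: [0.4362, 0.1104, 0.2622]
ee_rot: [[0.078, 0.113, -0.991], [-0.552, -0.823, -0.137], [-0.83, 0.557, -0.002]]
wrist_force: [1.1, 0.0, -2.6]
gripper_width: 0.18
```

```bash
python3 go2.py 208 10 -96 90 34 4 -96 80 33 -3 -96 72 32
```

```text
t 34.55 tcp [0.4362 0.1104 0.2622] F [ 1.1  0.  -2.6] M [ 1.72  0.4  -0.03] w 0.18 j [ 47.1  11.9 -34.5  27.7 -68.9  34.8]
foot now case mm [ 11.7 -96.1  89.5] lean to -x 33.9 lean y -0.1
[ 10. -96.  90.  34.] turn [-0.018  0.012  0.002] shift [0.002 0.036 0.003]
[  4. -96.  80.  33.] turn [ 0.124  0.017 -0.   ] shift [-0.007  0.049 -0.133]
[ -3. -96.  72.  32.] turn [ 0.124  0.017 -0.   ] shift [-0.009  0.065 -0.101]
```

Emit:
move_arm(
  series=[
    [[0.04,0.01,0,0,0.05,-0.06,0],[0.05,0.01,0,-0.01,0.05,-0.06,0],[0,0,0,0,0,0,0]],
  ],
)

```text
time_s: 34.92
tcp_pos: [0.4358, 0.1169, 0.2547]
ee_rot: [[0.076, 0.114, -0.991], [-0.54, -0.83, -0.137], [-0.838, 0.546, -0.001]]
wrist_force: [0.4, -0.9, -2.1]
gripper_width: 0.174
```

```bash
python3 go2.py 208 4 -96 80 33 -3 -96 72 32
```

```text
t 34.92 tcp [0.4358 0.1169 0.2547] F [ 0.4 -0.9 -2.1] M [ 1.73  0.39 -0.04] w 0.174 j [ 47.5  12.5 -34.5  27.1 -67.9  34.5]
foot now case mm [  2.7 -95.7  80.4] lean to -x 33.1 lean y -0.1
[  4. -96.  80.  33.] turn [0.009 0.01  0.   ] shift [ 0.002 -0.025 -0.004]
[ -3. -96.  72.  32.] turn [ 0.124  0.017 -0.   ] shift [-0.009  0.065 -0.101]
```

Emit:
move_arm(
  series=[
    [[0.1,0.02,0,-0.005,0.02,-0.06,0],[0.05,0.01,0,-0.005,0.02,-0.06,0],[0,0,0,0,0,0,0]],
  ],
)

```text
time_s: 35.3
tcp_pos: [0.4351, 0.1195, 0.2471]
ee_rot: [[0.072, 0.117, -0.991], [-0.522, -0.842, -0.137], [-0.85, 0.527, 0.0]]
wrist_force: [-0.5, 0.5, -3.0]
gripper_width: 0.17
```

```bash
python3 go2.py 208 -3 -96 72 32 -6 -96 68 31 -9 -96 67 27
```

```text
t 35.3 tcp [0.4351 0.1195 0.2471] F [-0.5  0.5 -3. ] M [1.57 0.38 0.01] w 0.17 j [ 47.4  12.8 -34.8  26.3 -66.4  34.7]
foot now case mm [ -3.9 -96.2  70.2] lean to -x 31.8 lean y 0.0
[ -3. -96.  72.  32.] turn [-0.028 -0.004  0.   ] shift [ 0.004 -0.003  0.022]
[ -6. -96.  68.  31.] turn [0.124 0.017 0.   ] shift [ 0.    -0.002 -0.035]
[ -9. -96.  67.  27.] turn [0.495 0.069 0.   ] shift [ 0.022 -0.16   0.101]
```

Same moves as for the first stand.

Emit:
move_arm(
  series=[
    [[0.1,0.02,0,0,-0.01,-0.01,0],[0.25,0.035,0,0.011,-0.08,0.05,0],[0.25,0.035,0,0.011,-0.08,0.05,0],[0,0,0,0,0,0,0]],
  ],
)

```text
time_s: 35.8
tcp_pos: [0.4364, 0.1083, 0.2533]
ee_rot: [[0.061, 0.123, -0.991], [-0.443, -0.886, -0.137], [-0.894, 0.448, 0.001]]
wrist_force: [0.1, -0.6, -2.6]
gripper_width: 0.172
```

```bash
python3 go2.py 208 -9 -96 67 27 -10 -96 67 23 -12 -96 66 19
```

```text
t 35.8 tcp [0.4364 0.1083 0.2533] F [ 0.1 -0.6 -2.6] M [ 1.41  0.28 -0.01] w 0.172 j [ 44.9  10.7 -33.9  23.4 -64.2  39.2]
foot now case mm [ -9.  -96.6  67.3] lean to -x 26.6 lean y 0.0
[ -9. -96.  67.  27.] turn [-0.051 -0.011  0.003] shift [ 0.004  0.023 -0.016]
[-10. -96.  67.  23.] turn [0.495 0.069 0.   ] shift [ 0.028 -0.201  0.102]
[-12. -96.  66.  19.] turn [0.495 0.069 0.   ] shift [ 0.026 -0.191  0.07 ]
```

Emit:
move_arm(
  series=[
    [[0.22,0.035,0,0.015,-0.09,0.04,0],[0.25,0.035,0,0.014,-0.1,0.05,0],[0.25,0.035,0,0.013,-0.09,0.035,0],[0.25,0.035,0,0.013,-0.09,0.03,0],[0,0,0,0,0,0,0]],
  ],
)

```text
time_s: 36.42
tcp_pos: [0.4393, 0.0837, 0.2635]
ee_rot: [[0.041, 0.13, -0.991], [-0.312, -0.94, -0.136], [-0.949, 0.315, 0.002]]
wrist_force: [1.3, 0.3, -3.2]
gripper_width: 0.179
```

```bash
python3 go2.py 208 -12 -96 66 19 -12 -96 62 14 -13 -96 56 8
```

```text
t 36.42 tcp [0.4393 0.0837 0.2635] F [ 1.3  0.3 -3.2] M [0.93 0.3  0.03] w 0.179 j [ 39.6   7.7 -32.   17.7 -61.5  48.3]
foot now case mm [-11.9 -97.6  66. ] lean to -x 18.3 lean y 0.2
[-12. -96.  66.  19.] turn [-0.079 -0.029  0.008] shift [ 0.012  0.042 -0.013]
[-12. -96.  62.  14.] turn [ 0.619  0.086 -0.   ] shift [ 0.04  -0.287  0.019]
[-13. -96.  56.   8.] turn [0.743 0.103 0.   ] shift [ 0.047 -0.336 -0.031]
```

Emit:
move_arm(
  series=[
    [[0.28,0.03,0,0.025,-0.12,-0.01,0],[0.28,0.03,0,0.025,-0.12,-0.01,0],[0.36,0.04,0,0.025,-0.165,-0.015,0],[0.36,0.05,0,0.025,-0.165,-0.015,0],[0,0,0,0,0,0,0]],
  ],
)

```text
time_s: 37.05
tcp_pos: [0.4442, 0.0481, 0.2596]
ee_rot: [[0.016, 0.137, -0.99], [-0.138, -0.981, -0.138], [-0.99, 0.139, 0.003]]
wrist_force: [0.2, -0.3, -2.8]
gripper_width: 0.172
```

```bash
python3 go2.py 208 -13 -96 56 8 -17 -96 50 0
```

```text
t 37.05 tcp [0.4442 0.0481 0.2596] F [ 0.2 -0.3 -2.8] M [0.32 0.13 0.02] w 0.172 j [ 31.    6.4 -29.5   8.6 -57.7  62.1]
foot now case mm [-12.5 -97.6  53.6] lean to -x 8.0 lean y 0.2
[-13. -96.  56.   8.] turn [ 0.002 -0.023 -0.006] shift [0.015 0.012 0.04 ]
[-17. -96.  50.   0.] turn [0.991 0.137 0.   ] shift [ 0.057 -0.412 -0.066]
```

Emit:
move_arm(
  series=[
    [[0.33,0.03,0,0.025,-0.13,-0.01,0],[0.33,0.04,0,0.02,-0.13,-0.01,0],[0.33,0.04,0,0.02,-0.13,-0.01,0],[0,0,0,0,0,0,0],[0,0,0,0,0,-0.2,0],[0,0,0,0,0,-0.2,0],[0,0,0,0,0,-0.05,0],[0,0,0,0,0,0,0]],
  ],
)

```text
time_s: 38.05
tcp_pos: [0.4462, 0.0257, 0.2266]
ee_rot: [[-0.008, 0.145, -0.989], [-0.008, -0.989, -0.145], [-1.0, 0.007, 0.009]]
wrist_force: [0.2, -0.9, -3.3]
gripper_width: 0.17
```

```bash
python3 go2.py 208 -18 -97 12 0
```

```text
t 38.05 tcp [0.4462 0.0257 0.2266] F [ 0.2 -0.9 -3.3] M [-0.06  0.12 -0.06] w 0.17 j [ 24.4   8.6 -28.9   0.3 -53.1  73.8]
foot now case mm [ -17.5 -100.    18.6] lean to -x 0.4 lean y 0.5
[-18. -97.  12.   0.] turn [ 0.058 -0.056 -0.054] shift [ 0.021 -0.014 -0.11 ]
```

Emit:
move_arm(
  series=[
    [[0.06,-0.06,0,0.02,-0.01,-0.07,0],[0,0,0,0,0,-0.04,0],[0,0,0,0,0,0,0]],
  ],
)

```text
time_s: 38.42
tcp_pos: [0.4479, 0.0253, 0.2201]
ee_rot: [[0.003, 0.145, -0.989], [0.001, -0.989, -0.145], [-1.0, -0.001, -0.003]]
wrist_force: [0.8, 0.6, -2.3]
gripper_width: 0.172
```

```bash
python3 go2.py 208 -18 -97 12 0
```

```text
t 38.42 tcp [0.4479 0.0253 0.2201] F [ 0.8  0.6 -2.3] M [-0.13  0.17 -0.03] w 0.172 j [ 24.1   8.9 -29.4   0.  -51.5  74.2]
foot now case mm [-18.5 -96.   12.1] lean to -x -0.0 lean y -0.2
[-18. -97.  12.   0.] turn [-0.007  0.018 -0.056] shift [-0.007 -0.006 -0.001]
```

Emit:
move_arm(
  series=[
    [[0,0.02,0,0,0,-0.03,0],[0,0,0,0,0,-0.03,0],[0,0,0,0,0,0,0]],
  ],
)

```text
time_s: 38.8
tcp_pos: [0.4498, 0.0256, 0.2206]
ee_rot: [[0.006, 0.147, -0.989], [0.001, -0.989, -0.147], [-1.0, -0.001, -0.006]]
wrist_force: [0.1, 0.3, -2.1]
gripper_width: 0.172
```

```bash
python3 go2.py 208 -18 -97 12 0
```

```text
t 38.8 tcp [0.4498 0.0256 0.2206] F [ 0.1  0.3 -2.1] M [-0.13  0.14  0.03] w 0.172 j [ 24.1   9.  -29.3   0.1 -51.4  74.3]
foot now case mm [-18.5 -93.4  12.6] lean to -x -0.0 lean y -0.3
[-18. -97.  12.   0.] turn [-0.01   0.04  -0.069] shift [-0.039 -0.012 -0.009]
```

Emit:
move_arm(
  series=[
    [[0,0.04,0,-0.04,0,-0.05,0],[0,0,0,0,0,-0.05,0]],
  ],
)

```text
time_s: 39.05
tcp_pos: [0.451, 0.0263, 0.2199]
ee_rot: [[0.01, 0.15, -0.989], [0.001, -0.989, -0.15], [-1.0, 0.0, -0.01]]
wrist_force: [-7.8, -0.2, 23.6]
gripper_width: 0.175
```

```bash
python3 go2.py 208 -18 -97 12 0
```

```text
t 39.05 tcp [0.451  0.0263 0.2199] F [-7.8 -0.2 23.6] M [-0.19  2.4  -0.  ] w 0.175 j [ 24.1   9.1 -29.3   0.2 -51.   74.4]
foot now case mm [-18.9 -91.2  11.9] lean to -x 0.0 lean y -0.6
[-18. -97.  12.   0.] turn [-0.009  0.071 -0.094] shift [-0.059 -0.024  0.002]
```

On the floor. Relax, then release.

Emit:
move_arm(
  series=[
    [[0,0.08,0,-0.05,0,0.01,0],[0,0,0,0,0,-0.02,0],[0,0,0,0,0,0,0]],
  ],
)

```text
time_s: 39.42
tcp_pos: [0.4483, 0.0265, 0.22]
ee_rot: [[0.0, 0.151, -0.989], [0.002, -0.989, -0.151], [-1.0, -0.002, -0.001]]
wrist_force: [-0.7, 0.4, 1.3]
gripper_width: 0.171
```

```bash
python3 go2.py 208 -18 -97 12 0
```

```text
t 39.42 tcp [0.4483 0.0265 0.22  ] F [-0.7  0.4  1.3] M [ 0.07  0.5  -0.05] w 0.171 j [ 24.2   9.  -29.3  -0.1 -51.6  74.6]
foot now case mm [-19.9 -95.8  12. ] lean to -x -0.1 lean y -0.0
[-18. -97.  12.   0.] turn [-0.015  0.002 -0.095] shift [-0.014 -0.027  0.   ]
```

Emit:
move_arm(
  series=[
    [[0,0,0,0,0,0,1],[0,0,0,0,0,0,1],[0,0,0,0,0,0,1],[0,0,0,0,0,0,1],[0,0,0,0,0,0,1],[0,0,0,0,0,0.3,1],[0,0,0,0,0,0.5,1],[0,0,0,0,0,0.5,1],[0,0,0,0,0,0.2,1],[0,0,-0.5,0.1,-0.3,0,0],[0,0,-0.9,0.1,-0.4,0,0],[0,0,-0.9,0.1,-0.4,0,0],[0,0,-0.9,0.1,-0.4,0,0],[0,0,-0.9,0.1,-0.4,0,0],[0,0,-0.9,0.1,-0.4,0,0],[0,0,-0.9,0.1,-0.3,0,0],[0,0,-0.9,0.1,0,0,0],[0,0,-0.9,0.1,0,0,0],[0,0,-0.9,0.1,0,0,0],[0,0,-0.9,0,0,0,0]],
  ],
)

```text
time_s: 41.92
tcp_pos: [0.5059, -0.1347, 0.3014]
ee_rot: [[-0.012, -0.94, -0.342], [0.012, -0.342, 0.94], [-1.0, 0.007, 0.015]]
wrist_force: [-0.5, 0.5, 0.4]
gripper_width: 0.007
```

```bash
python3 go.py .507 -.136 .166 187.9
python3 - <<'E'
from h import *
for n in("side","top"):
    p,d,W=cloud(n); cv2.imwrite(f"pics/{n}8.png",cv2.resize(p[90:290,130:370,::-1],None,fx=3,fy=3))
    O=np.array([.546,.0204]);a=np.radians(-82.1);ex=np.array([np.cos(a),np.sin(a)]);ey=np.array([-np.sin(a),np.cos(a)])
    C=np.stack([(W[...,:2]-O)@ex,(W[...,:2]-O)@ey],-1)*1e3
    for yy in(0,-96):
        m=(np.hypot(C[...,0]+18,C[...,1]-yy)<22)&(W[...,2]>.1)&(W[...,2]<.2)
        q=C[m];z=W[m][:,2]
        if m.sum()>10: print(n,yy,m.sum(),q.mean(0).round(1),"zmax",z.max(), "slope deg",[np.degrees(np.polyfit(z*1e3,q[:,i],1)[0]).round(1) for i in(0,1)])
E
```

```text
t 41.92 pos [ 0.5059 -0.1347  0.3014] F [-0.5  0.5  0.4] M [ 0.01  0.07 -0.06] w 0.007 j [  2.5  12.1 -12.1  -0.8 -66.5  17.8]
turn units [-0.095 -0.074 -1.514] shift units [ 0.019 -0.021 -2.257] deg [ -0.76  -0.6  -12.11]
side 0 156 [-22.   -4.7] zmax 0.18853292192006676 slope deg [np.float64(1.5), np.float64(0.8)]
side -96 165 [-24.5 -99.9] zmax 0.18960099005820885 slope deg [np.float64(2.2), np.float64(1.1)]
```

View pics/side8.png

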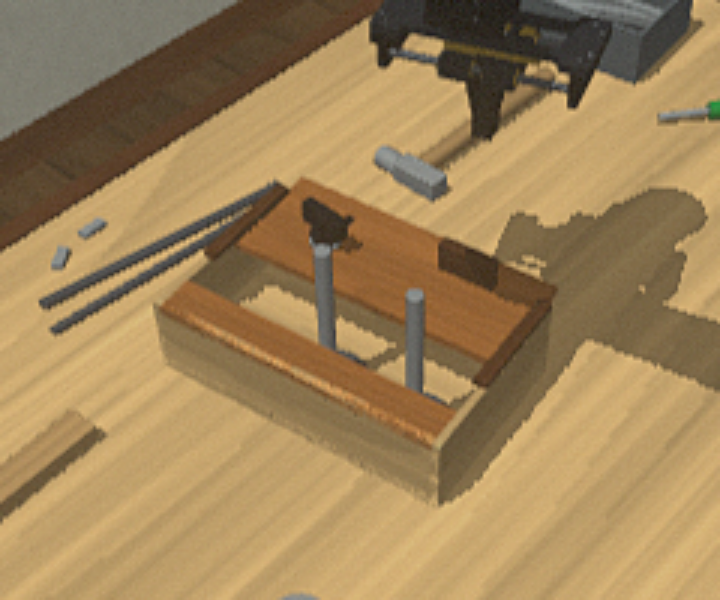

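Emit:
move_arm(
  series=[
    [[-0.05,-0.04,-0.7,0.02,-0.02,-0.2,0],[-0.05,-0.03,-0.7,0,0,-0.4,0],[0,0,-0.1,0,0,-0.5,0],[0,0,0,0,0,-0.5,0],[0,0,0,0,0,-0.4,0],[0,0,0,0,0,0,0],[0,0,0,0,0,0,0]],
  ],
)

```text
time_s: 42.9
tcp_pos: [0.5058, -0.1358, 0.1771]
ee_rot: [[-0.002, -0.988, -0.153], [-0.001, -0.153, 0.988], [-1.0, 0.002, -0.001]]
wrist_force: [-0.2, 0.5, 0.1]
gripper_width: 0.005
```

```bash
python3 go.py .507 -.136 .166 187.9
python3 - <<'E'
from h import *
for n in("side","top"):
    p,d,W=cloud(n); cv2.imwrite(f"pics/{n}9.png",cv2.resize(p[90:290,130:370,::-1],None,fx=3,fy=3))
E
```

```text
t 42.9 pos [ 0.5058 -0.1358  0.1771] F [-0.2  0.5  0.1] M [ 0.07  0.12 -0.02] w 0.005 j [  2.8  19.  -22.7   0.1 -48.4   6. ]
turn units [ 0.01  -0.014 -0.112] shift units [ 0.019 -0.003 -0.185] deg [ 0.08 -0.11 -0.9 ]
```

View pics/side9.png

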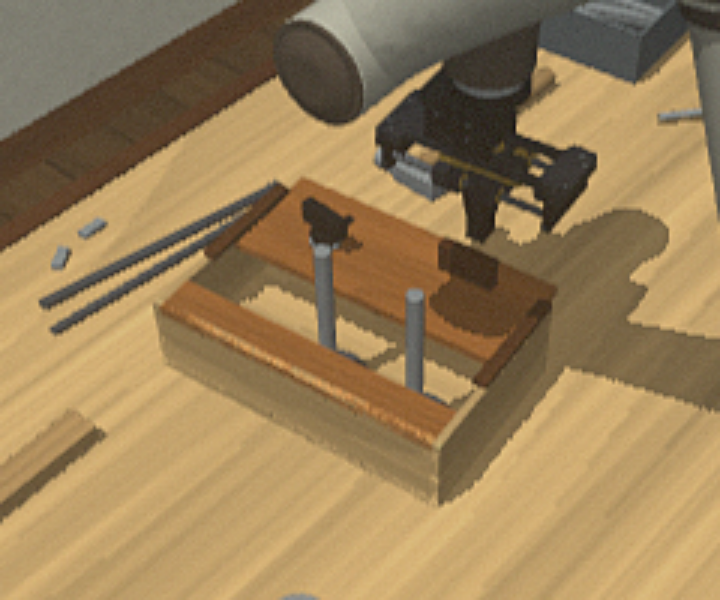

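Emit:
move_arm(
  series=[
    [[0,0,-0.1,0.02,0,-0.17,0],[0,0,0,0,0,0,0],[0,0,0,-0.02,0.12,0,0],[0,0,0,0,0,0,0]],
  ],
)

```text
time_s: 43.5
tcp_pos: [0.5066, -0.1281, 0.1682]
ee_rot: [[0.002, -0.99, -0.138], [-0.001, -0.138, 0.99], [-1.0, -0.002, -0.001]]
wrist_force: [0.4, -0.8, -0.3]
gripper_width: 0.008
```

```bash
python3 go2.py 70 97 -60 98 0
```

```text
t 43.5 tcp [ 0.5066 -0.1281  0.1682] F [ 0.4 -0.8 -0.3] M [-0.05  0.07  0.04] w 0.008 j [  3.6  19.5 -23.6   0.1 -46.8   4.2]
foot now case mm [141.8 -59.3  98.2] lean to -x 0.1 lean y -0.1
[ 97. -60.  98.   0.] turn [-7.0000e-03  1.9000e-02  1.1245e+01] shift [-0.111  0.737 -0.003]
```

Emit:
move_arm(
  series=[
    [[0,0,0,-0.02,0.12,0,0],[0,0,0,-0.02,0.12,0,0],[0,0,0,-0.02,0.12,0,0]],
  ],
)

```text
time_s: 43.88
tcp_pos: [0.5032, -0.1058, 0.1684]
ee_rot: [[0.004, -0.99, -0.138], [-0.002, -0.138, 0.99], [-1.0, -0.003, -0.003]]
wrist_force: [1.4, -3.4, -1.9]
gripper_width: 0.005
```

```bash
python3 go2.py 70 97 -60 98 0
```

```text
t 43.88 tcp [ 0.5032 -0.1058  0.1684] F [ 1.4 -3.4 -1.9] M [-0.79 -0.32 -0.02] w 0.005 j [  6.3  18.8 -24.8   0.2 -46.2   1.5]
foot now case mm [119.3 -59.5  98.4] lean to -x 0.1 lean y -0.2
[ 97. -60.  98.   0.] turn [-9.0000e-03  3.2000e-02  1.1245e+01] shift [-0.055  0.365 -0.007]
```

Emit:
move_arm(
  series=[
    [[0,0,0,-0.02,0.12,0,0],[0,0,0,-0.02,0.12,0,0],[0,0,0,-0.01,0.1,0,0]],
  ],
)

```text
time_s: 44.25
tcp_pos: [0.5002, -0.084, 0.1684]
ee_rot: [[0.004, -0.99, -0.139], [-0.002, -0.139, 0.99], [-1.0, -0.004, -0.003]]
wrist_force: [0.6, -2.6, -1.2]
gripper_width: 0.007
```

```bash
python3 go2.py 70 97 -60 98 0
```

```text
t 44.25 tcp [ 0.5002 -0.084   0.1684] F [ 0.6 -2.6 -1.2] M [-0.79 -0.01 -0.07] w 0.007 j [  8.9  18.2 -25.8   0.2 -45.8  -1.1]
foot now case mm [ 97.4 -59.5  98.4] lean to -x 0.2 lean y -0.2
[ 97. -60.  98.   0.] turn [-9.0000e-03  3.8000e-02  1.1242e+01] shift [-0.004  0.002 -0.007]
```

Emit:
move_arm(
  series=[
    [[0,0,0,-0.01,0.08,0,0],[0,0,0,-0.01,0.08,0,0]],
  ],
)

```text
time_s: 44.5
tcp_pos: [0.5001, -0.0822, 0.1687]
ee_rot: [[0.004, -0.99, -0.143], [-0.019, -0.143, 0.989], [-1.0, -0.001, -0.019]]
wrist_force: [10.1, -33.1, -10.6]
gripper_width: 0.007
```

```bash
python3 go2.py 70 97 -60 98 0
python3 - <<'E'
from h import *
for n in("side","top"):
    p,d,W=cloud(n); cv2.imwrite(f"pics/{n}10.png",cv2.resize(p[90:290,130:370,::-1],None,fx=3,fy=3))
E
```

```text
t 44.5 tcp [ 0.5001 -0.0822  0.1687] F [ 10.1 -33.1 -10.6] M [-9.6  -2.52 -0.12] w 0.007 j [  9.6  18.1 -26.4   1.5 -45.6  -2.4]
foot now case mm [ 96.6 -59.5  98.7] lean to -x 1.1 lean y -0.1
[ 97. -60.  98.   0.] turn [ 0.085  0.125 11.206] shift [-0.003 -0.03  -0.012]
```

View pics/side10.png

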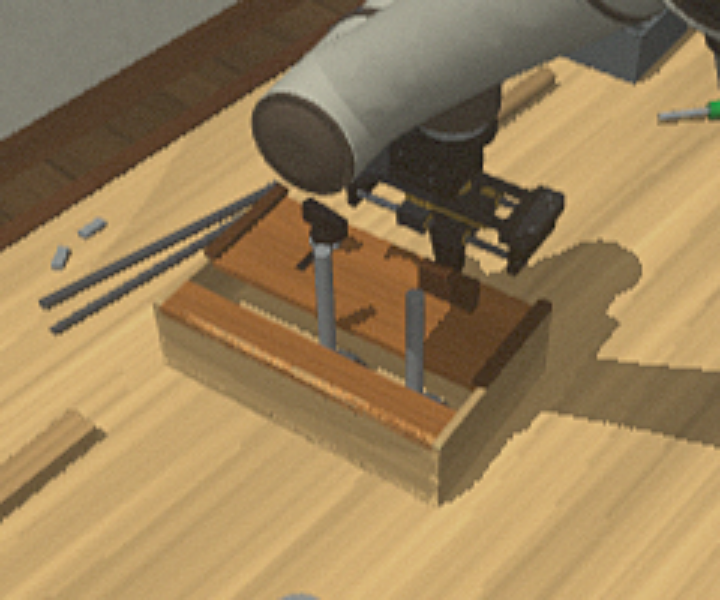

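Emit:
move_arm(
  series=[
    [[-0.08,0,0,0.02,-0.15,0,0],[0,0,0,0.02,-0.15,0,0],[0,0,0,0,0,0.4,0],[0,0,0,0,0,0.6,0],[0,0,0,0,0,0.6,0],[0,0,0.5,0,0,0.4,0.5],[0,0,0.9,0.1,0.1,0,1],[0,0,0.9,0.3,0.1,0,1],[0,0,0.9,0.3,0.2,0,1],[0,0,0.9,0.3,0.2,0,1],[0,0,0.9,0.3,0.1,0,1],[0,0,0.9,0.3,0.1,0,1],[0,0,0.9,0.3,0,0,1],[0,0,0.9,0.1,0,0,1],[0,0,0.9,0,0,0,1],[0,0,0.9,0,0,0,1],[0,0,0.9,0,0,0,1],[0,0,0,0,0,0,1]],
  ],
)

```text
time_s: 46.85
tcp_pos: [0.6225, -0.041, 0.2935]
ee_rot: [[0.017, 0.08, -0.997], [0.01, -0.997, -0.08], [-1.0, -0.008, -0.018]]
wrist_force: [-0.4, -0.1, 0.7]
gripper_width: 1.002
```

```bash
python3 go.py .627 -.0495 .181 268.1
python3 - <<'E'
from h import *
O=np.array([.546,.0204]);a=np.radians(-82.1);ex=np.array([np.cos(a),np.sin(a)]);ey=np.array([-np.sin(a),np.cos(a)])
for n in("side","top"):
    p,d,W=cloud(n); cv2.imwrite(f"pics/{n}11.png",cv2.resize(p[90:290,130:370,::-1],None,fx=3,fy=3))
    C=np.stack([(W[...,:2]-O)@ex,(W[...,:2]-O)@ey],-1)*1e3
    m=(W[...,2]>.113)&(W[...,2]<.123)&(np.abs(C[...,1]+70)<45)&(C[...,0]>50)&(C[...,0]<150)
    if m.sum()>5: print(n,"handle",C[m].min(0),C[m].max(0))
    m=(W[...,2]>.120)&(W[...,2]<.135)&(np.hypot(C[...,0]-80,C[...,1]-70)<40)
    if m.sum()>5: print(n,"knob",C[m].min(0),C[m].max(0),cv2.minAreaRect(C[m].astype(np.float32)))
    for yy in(0,-96):
        m=(np.hypot(C[...,0]+18,C[...,1]-yy)<22)&(W[...,2]>.1)&(W[...,2]<.2)
        if m.sum()>10: print(n,yy,m.sum(),C[m].mean(0).round(1),"zmax",W[m][:,2].max())
E
```

```text
t 46.85 pos [ 0.6225 -0.041   0.2935] F [-0.4 -0.1  0.7] M [-0.12  0.11 -0.02] w 1.002 j [ 10.9  21.5  -0.   -0.4 -67.4  83.8]
turn units [-0.063  0.126 -0.814] shift units [ 0.075 -0.141 -1.875] deg [-0.5   1.01 -6.51]
side handle [  69.25775219 -101.14780606] [ 86.99186342 -41.66336544]
side knob [67.78831217 42.64021758] [87.87851451 94.32732181] ((77.62754821777344, 68.97236633300781), (53.212730407714844, 14.88456916809082), 80.83746337890625)
side 0 157 [-22.2  -4.8] zmax 0.1888671037985823
side -96 165 [-24.6 -99.9] zmax 0.18914215763104125
top handle [ 74.0783077  -98.46220797] [ 88.03477238 -40.21646746]
top knob [70.91624187 45.03955423] [89.75910313 95.03913346] ((80.30485534667969, 70.27680969238281), (51.38466262817383, 12.348186492919922), 80.1724853515625)
top 0 68 [-16.   -3.1] zmax 0.18785407037310875
top -96 48 [-17.7 -97.1] zmax 0.18784898988625087
```

View pics/side11.png

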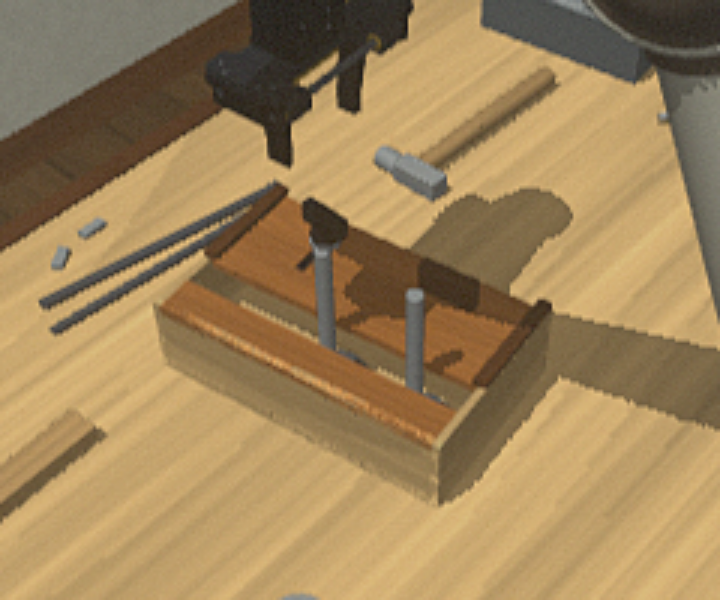

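Emit:
move_arm(
  series=[
    [[-0.06,0.12,-0.8,0.07,-0.14,-0.2,1],[0,0,0,0,0,-0.4,1],[0,0,0,0,0,-0.4,1],[0,0,0,0,0,-0.3,1],[0,0,0,0,0,0,1]],
  ],
)

```text
time_s: 47.58
tcp_pos: [0.6267, -0.0489, 0.2145]
ee_rot: [[0.002, -0.043, -0.999], [0.001, -0.999, 0.043], [-1.0, -0.001, -0.002]]
wrist_force: [-0.6, -0.3, 1.3]
gripper_width: 1.004
```

```bash
python3 go.py .6266 -.0495 .178 268.1
```

```text
t 47.58 pos [ 0.6267 -0.0489  0.2145] F [-0.6 -0.3  1.3] M [-0.14  0.15  0.02] w 1.004 j [ 10.3  25.8  -5.2  -0.  -58.8  77.3]
turn units [-0.008  0.016  0.07 ] shift units [-0.002 -0.01  -0.608] deg [-0.06  0.13  0.56]
```

Emit:
move_arm(
  series=[
    [[0,0,0.07,0,-0.01,-0.3,1],[0,0,0,0,0,-0.28,1],[0,0,0,0,0,0,1],[0,0,0,0,0,0,1]],
  ],
)

```text
time_s: 48.08
tcp_pos: [0.6287, -0.0491, 0.1823]
ee_rot: [[0.009, -0.034, -0.999], [0.001, -0.999, 0.034], [-1.0, -0.001, -0.008]]
wrist_force: [0.5, 0.3, 0.1]
gripper_width: 0.997
```

```bash
python3 go.py .6266 -.0495 .178 268.1
```

```text
t 48.08 pos [ 0.6287 -0.0491  0.1823] F [0.5 0.3 0.1] M [-0.11  0.16 -0.02] w 0.997 j [ 10.2  27.7  -7.3   0.  -54.5  77.8]
turn units [-0.008  0.061  0.007] shift units [-0.035 -0.006 -0.071] deg [-0.06  0.49  0.05]
```

Emit:
move_arm(
  series=[
    [[0,0.06,0,-0.035,0,-0.06,1],[0,0,0,0,0,0,1],[0,0,0,0,0,0,0],[0,0,0,0,0,0,0],[0,0,0,0,0,0,0],[0,0,0,0,0,0,0],[0,0,0,0,0,0,0],[0,0,0,0,0,0,0],[0,0,0,0,0,0,0],[0,0,0,0,0,0,0]],
  ],
)

```text
time_s: 49.32
tcp_pos: [0.6272, -0.0491, 0.1803]
ee_rot: [[0.003, -0.034, -0.999], [0.001, -0.999, 0.034], [-1.0, -0.002, -0.003]]
wrist_force: [-0.3, 2.4, 2.9]
gripper_width: 0.169
```

```bash
python3 go.py .6266 -.0495 .178 187.9
```

```text
t 49.33 pos [ 0.6272 -0.0491  0.1803] F [-0.3  2.4  2.9] M [ 1.08  0.26 -0.04] w 0.169 j [ 10.2  27.8  -7.4  -0.1 -54.6  77.9]
turn units [ 6.0000e-03  2.4000e-02 -1.0017e+01] shift units [-0.011 -0.007 -0.039] deg [ 5.000e-02  2.000e-01 -8.014e+01]
```

Emit:
move_arm(
  series=[
    [[0,0,-0.5,0,0,0,0],[0,0,-0.75,0,0,0,0],[0,0,-0.75,0,0,0,0],[0,0,-0.75,0,0,0,0],[0,0,-0.75,0,0,0,0],[0,0,-0.75,0,0,0,0],[0,0,-0.75,0,0,0,0],[0,0,-0.75,0,0,0,0],[0,0,-0.75,0,0,0,0],[0,0,-0.75,0,0,0,0]],
  ],
)

```text
time_s: 50.58
tcp_pos: [0.627, -0.0488, 0.1803]
ee_rot: [[-0.0, -0.876, -0.482], [-0.004, -0.482, 0.876], [-1.0, 0.002, -0.003]]
wrist_force: [-0.1, -0.8, -0.0]
gripper_width: 0.162
```

```bash
python3 go.py .6266 -.0495 .178 187.9
```

```text
t 50.58 pos [ 0.627  -0.0488  0.1803] F [-0.1 -0.8 -0. ] M [-0.01  0.19  0.28] w 0.162 j [ 10.4  27.8  -7.5   0.3 -54.7  18.3]
turn units [ 0.026 -0.005 -2.612] shift units [-0.007 -0.012 -0.039] deg [  0.21  -0.04 -20.9 ]
```

Emit:
move_arm(
  series=[
    [[0,0,-0.75,0,0,0,0],[0,0,-0.7,0,0,0,0],[0,0,-0.6,0,0,0,0],[0,0,-0.5,0,0,0,0],[0,0,-0.4,0,0,0,0]],
  ],
)

```text
time_s: 51.2
tcp_pos: [0.6268, -0.0489, 0.1803]
ee_rot: [[-0.003, -0.996, -0.084], [-0.005, -0.084, 0.996], [-1.0, 0.003, -0.005]]
wrist_force: [0.6, -0.4, 0.1]
gripper_width: 0.163
```

```bash
python3 go.py .6266 -.0495 .178 187.9
```

```text
t 51.2 pos [ 0.6268 -0.0489  0.1803] F [ 0.6 -0.4  0.1] M [0.07 0.12 0.78] w 0.163 j [ 10.4  27.8  -7.4   0.3 -54.9  -5.7]
turn units [ 0.036 -0.018  0.387] shift units [-0.003 -0.01  -0.039] deg [ 0.29 -0.15  3.1 ]
```

Emit:
move_arm(
  series=[
    [[0,0,-0.4,0,0,0,0],[0,0,-0.4,0,0,0,0]],
  ],
)

```text
time_s: 51.45
tcp_pos: [0.6269, -0.0489, 0.1804]
ee_rot: [[-0.004, -1.0, 0.024], [-0.006, 0.024, 1.0], [-1.0, 0.004, -0.006]]
wrist_force: [-0.4, 3.6, 0.8]
gripper_width: 0.179
```

```bash
python3 go.py .6266 -.0495 .178 187.9
```

```text
t 51.45 pos [ 0.6269 -0.0489  0.1804] F [-0.4  3.6  0.8] M [1.1  0.4  0.87] w 0.179 j [ 10.4  27.9  -7.4   0.4 -55.  -12. ]
turn units [ 0.048 -0.022  1.157] shift units [-0.005 -0.01  -0.04 ] deg [ 0.38 -0.18  9.26]
```

Emit:
move_arm(
  series=[
    [[0,0,0,0,0,0,1],[0,0,0,0,0,0,1],[0,0,0,0,0,0,1],[0,0,0,0,0,0,1],[0,0,0,0,0,0,1],[0,0,0,0,0,0,1],[0,0,0,0,0,0.5,1],[0,0,0,0,0,0.6,1],[0,0,0,0,0,0.6,1],[0,0,0,0,-0.4,0.3,1],[0,0,0,-0.2,-0.7,0,1],[0,0,0,-0.2,-0.7,0,1],[0,0,0,-0.2,-0.7,0,1],[0,0,0,-0.2,-0.7,0,1],[0,0,0,-0.2,-0.7,0,1],[0,0,0,0,-0.3,0,1],[0,0,0,0,0,0,1]],
  ],
)

```text
time_s: 53.58
tcp_pos: [0.5638, -0.3073, 0.3043]
ee_rot: [[-0.003, -1.0, 0.021], [-0.006, 0.021, 1.0], [-1.0, 0.003, -0.006]]
wrist_force: [0.5, 0.0, 1.0]
gripper_width: 1.0
```

```bash
python3 go.py
python3 - <<'E'
from h import *
O=np.array([.546,.0204]);a=np.radians(-82.1);ex=np.array([np.cos(a),np.sin(a)]);ey=np.array([-np.sin(a),np.cos(a)])
for n in("side","top"):
    p,d,W=cloud(n); cv2.imwrite(f"pics/{n}12.png",p[...,::-1]);cv2.imwrite(f"pics/{n}12z.png",cv2.resize(p[90:290,130:370,::-1],None,fx=3,fy=3))
    C=np.stack([(W[...,:2]-O)@ex,(W[...,:2]-O)@ey],-1)*1e3
    m=(W[...,2]>.113)&(W[...,2]<.123)&(np.abs(C[...,1]+70)<45)&(C[...,0]>50)&(C[...,0]<150)
    if m.sum()>5: print(n,"handle",C[m].min(0),C[m].max(0))
    m=(W[...,2]>.120)&(W[...,2]<.135)&(np.hypot(C[...,0]-80,C[...,1]-70)<40)
    if m.sum()>5: print(n,"knob",C[m].min(0),C[m].max(0),cv2.minAreaRect(C[m].astype(np.float32)))
    for yy in(0,-96):
        m=(np.hypot(C[...,0]+18,C[...,1]-yy)<22)&(W[...,2]>.1)&(W[...,2]<.2)
        if m.sum()>10: print(n,yy,m.sum(),C[m].mean(0).round(1),"zmax",W[m][:,2].max())
    for o in("jar","batten","hammer"): print(o,[(x["conf"],[round(v) for v in x["centre"]]) for x in spotter.find_in(n,o)][:2])
E
```

```text
t 53.58 pos [ 0.5638 -0.3073  0.3043] F [0.5 0.  1. ] M [0.07 0.03 0.01] w 1.0 j [-14.   23.3   4.    0.4 -70.7  12.7]
side handle [  69.02577389 -101.07115917] [ 85.82612678 -41.72837908]
side knob [53.0952775  59.64974462] [104.03448522  75.63894727] ((78.69284057617188, 67.331298828125), (14.926115989685059, 50.99061965942383), 87.17294311523438)
side 0 154 [-22.1  -4.8] zmax 0.1899362192361873
side -96 163 [-24.5 -99.8] zmax 0.19026077606189107
jar [(0.72, [233, 307])]
batten [(0.76, [130, 255])]
hammer [(0.56, [279, 137])]
top handle [ 74.05129738 -98.84175637] [ 88.10710442 -40.78376595]
top knob [55.47178626 62.91015663] [106.93628986  77.41182278] ((81.2078857421875, 70.13690185546875), (14.476531982421875, 51.44723892211914), 89.81436920166016)
top 0 68 [-16.   -3.1] zmax 0.18746207037223805
top -96 48 [-17.7 -97.1] zmax 0.18765997978176552
jar [(0.78, [153, 260])]
batten [(0.73, [136, 145])]
hammer []
```

View pics/top12z.png

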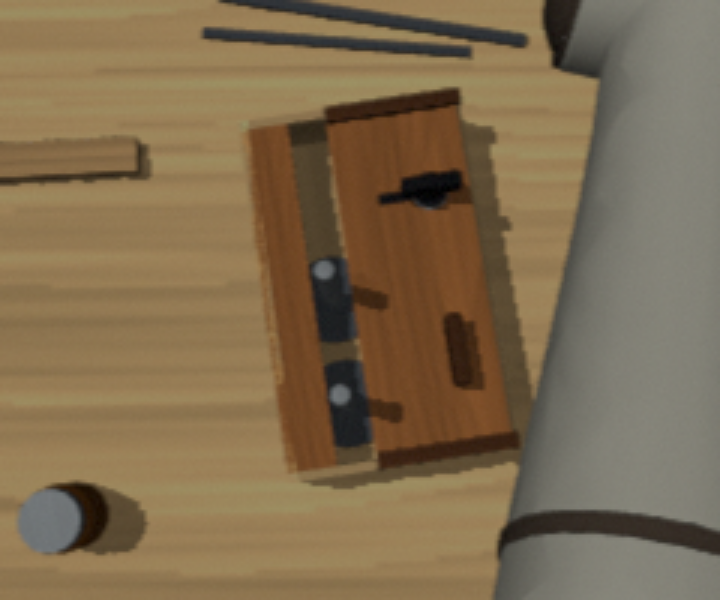

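View pics/side12.png

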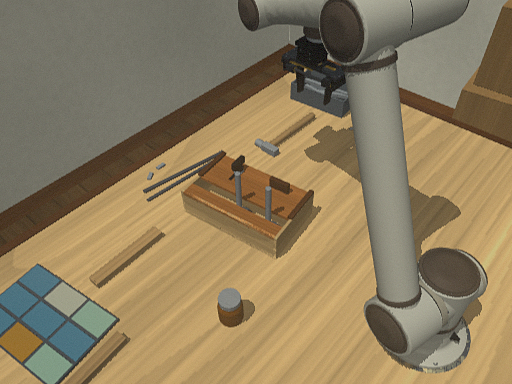

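Run:
```python
import cv2,numpy as np
for n,(r0,r1,c0,c1) in {"side":(145,185,220,255),"top":(140,165,250,290)}.items():
    a=cv2.imread(f"pics/{n}0.png")[r0:r1,c0:c1].astype(int);b=cv2.imread(f"pics/{n}12.png")[r0:r1,c0:c1].astype(int)
    A=(a.max(-1)<60);B=(b.max(-1)<60)
    for M in(A,B):
        q=np.argwhere(M)[:,::-1].astype(np.float32); print(n,len(q),q.mean(0),cv2.minAreaRect(q))
        v=np.linalg.svd(q-q.mean(0),full_matrices=False)[2][0];print(np.degrees(np.arctan2(v[1],v[0])))
    cv2.imwrite(f"pics/cmp_{n}.png",cv2.resize(np.hstack([a,b]).astype(np.uint8),None,fx=8,fy=8,interpolation=0))
```

```text
side 132 [16.84091  20.204546] ((14.194385528564453, 17.98752784729004), (25.761781692504883, 21.794923782348633), 65.77225494384766)
117.43429
side 114 [17.131578 20.131578] ((10.986486434936523, 21.58108139038086), (22.522661209106445, 24.824247360229492), 9.462321281433105)
116.51283
top 241 [22.219917 12.904564] ((20.5, 13.0), (12.0, 29.0), 90.0)
170.38239
top 217 [21.769585 12.67742 ] ((20.0, 13.0), (28.0, 12.0), 0.0)
167.27075
```

View pics/cmp_side.png

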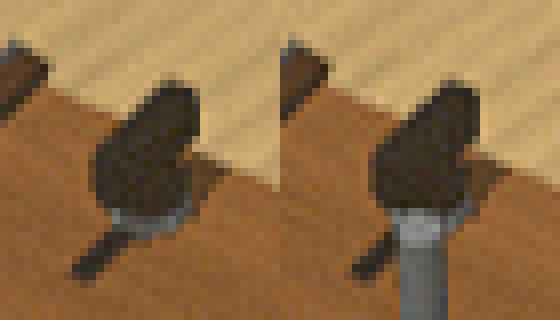

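View pics/cmp_top.png

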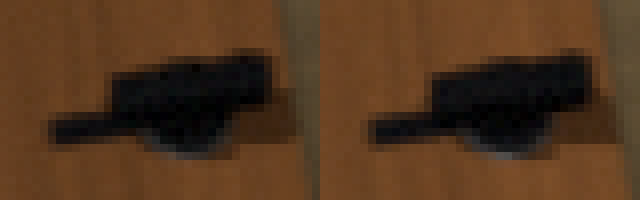

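The knob looks the same as at the start, when it was tight. The keeper is shut and both stems are upright and within limits. Handing in.

```bash
python3 -c "
from station import r
print(r.finish_job())"
```

```text
the job is handed in; nothing more can be done
None
```

I packed both display stands on the bench (only two were present) into the case, shut the keeper and tightened the clamp. I then handed the job in at about 54 s. No verdict is reported.

**What I did**
- I turned the knob to its loose stop and pulled the keeper to its open stop.
- Each stand went through the opening tilted about 34° and was stood upright on the floor. I confirmed floor contact with a light press of about 20 N before letting go.
- The second stand had been knocked about 4 cm aside, so I measured it again before gripping it. At that point only the side camera could see it.
- I closed the keeper by pushing its handle with shut fingers, because pinching it would have brought the gripper body close to a stem. The push peaked at about 35 N at the stop, with the fingers on the handle.
- I turned the knob until the gripper slipped on it at the tight stop, at 0.87 Nm.

**Last checks**

| Item | Reading | Should be |
|---|---|---|
| Stems | case x about -18 and -20 mm, tops at about z 188 mm | x -26 to -8 mm, z 187 mm |
| Keeper handle | case x about 77 to 81 mm | 80 mm (shut) |
| Knob, top camera | within about 0.2° of tight | 0 |
| Knob, side camera | fit reads about 3° off | 0 |

- **Knob disagreement:** a fit to the side camera's depth points gave the 3° error, and a fit to the knob's dark pixels in the top picture also shifted about 3°. The start and end pictures show the knob in the same position from both cameras, so I took it as tight.
- **Bystanders:** the jar, batten and hammer were found within 3 pixels of where they started. The hammer could only be checked in the side view, because the arm hid it from above.

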